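# Break loose a left-hand grinder nut and stow its spanner

### The job

The grinder lies clamped with its disc upwards and the big ring spanner already on the disc's hexagon nut. That nut has a left-hand thread: swing the spanner round to loosen the nut by at least a quarter turn, without ever tightening it further. Then lift the spanner off and lay it gently in its own tray, the one whose pocket and painted outline match it, head flat in the pocket and handle between the two guides, and leave the other things on the bench as they are.

Things in the scene. Friction and masses are not known exactly. Their poses are not given: they have to be found in the camera images.
- grinder: Angle grinder on its back in a wooden cradle, fixed. Origin: on the bench under the spindle axis. +x runs along the motor body (260 mm long, top under 79 mm high); a side handle reaches 135 mm along +y (top 69 mm high). The dark disc, 125 mm across, lies level on the locked upright spindle, upper face 105 mm above the bench; below that face a sheet guard reaches 72 mm from the axis.
- nut_top (a point): Centre of the top face of the steel hexagon nut on the spindle, 119 mm above the bench. The nut is 36 mm across flats, 14 mm high and stands on the disc's upper face; the spindle end, 14 mm thick, shows 1 mm above it.
- nut (a joint): Turn of the nut in rad, 0 as found (tight). It grows as the nut turns CLOCKWISE seen from above, which loosens this left-hand thread; negative means tightened further. Steady friction of 0.55 N m (about 4 N at the spanner's end); it stays where it is left and can turn on to 6.2 rad.
- spanner: Loose dark steel ring spanner, 0.2 to 0.33 kg, flat on the disc with its ring round the nut (0.75 mm clearance, about 0.1 rad of play). Origin: underside, centre of the ring, 105 mm above the bench at the start; +x along the handle, z up. Ring 54 mm across flats, 62 mm across corners (the corners at its y sides), 13 mm high. It comes off straight up, by more than 15 mm.
- handle_end (a point): Free end of the spanner's handle, 160 mm from the ring's centre, mid thickness. The handle is a straight bar 14 mm wide and 10 mm thick, underside level with the ring's; centre of mass about 46 mm from the ring's centre. Beyond 75 mm from that centre the handle stands over free air down to 80 mm above the bench.
- tray_large: The spanner's own wooden tray, fixed, 235 mm (x) by 85 mm (y), origin: centre of its underside. A 12 mm high block at its -x end carries the square pocket for the ring; a 12 mm high block at +x (56 to 84 mm from the origin) carries two guides 14 mm high, 34 mm apart, for the handle. Between them (-34 to +56 mm) the floor is only 2 mm thick, leaving room for fingers. Black spanner outline.
- tray_large_seat (a point): Centre of the large pocket's floor, 12 mm above the bench, 75 mm along -x from the tray's origin: the spanner's origin belongs here, its +x along the tray's +x. The pocket is 72 mm square inside; walls 5 mm thick, 14 mm high above its floor; its +x wall is open over the middle 34 mm for the handle.
- tray_small: Fixed wooden tray of the same outer size and layout for a smaller spanner: its pocket is only 44 mm inside, its guides 22 mm apart, its painted outline smaller, so the large spanner does not fit. It lies beside tray_large; either may be the nearer to the grinder. It stays empty.
- small_spanner: small steel ring spanner, 105 mm long, 9 mm high, lying flat on the bench; a bystander. Origin: underside, centre of its ring
- spare_flange: flat steel ring, 44 mm across, 9 mm high, lying on the bench; a bystander. Origin: centre of its underside
- spare_disc: dark spare grinding disc, 125 mm across, 6 mm thick, lying on the bench; a bystander. Origin: centre of its underside
- cup: small red plastic cup, 60 mm across, 60 mm high; a bystander. Origin: centre of its underside
- tape: tape measure standing upright, 68 x 34 x 62 mm high; a bystander. Origin: centre of its underside
- can: can, 56 mm across, 100 mm high; a bystander. Origin: centre of its underside
Mind the look-alikes: they are no part of the job. There is more than one size of the spanner; the one meant has the size given above.

How it is judged:
By the outcome, as a careful person would: the job done as asked, in the order asked, and still so for the second after the job is handed in, with the robot touching nothing.
It also fails if it takes over 56 s, if anything falls off the work surface, if the arm or the gripper's body presses on something with over 40 N, if the wrist force passes 120 N, or if a joint passes its speed limit or range.

### The arm

A 6-joint arm with a two-finger parallel gripper is mounted at the origin on the work surface. World frame = base frame: x ahead of the robot, y to its left, z up, the work surface at z = 0. Lengths are in m, angles in degrees, forces in N, time in s.
With the tool pointing down it reaches from about 0.325 to 0.75 m from the base axis. Payload 7.6 kg.
Tool frame: the origin (TCP) lies midway between the tips of the shut fingers; the grasp point (between the pads) lies behind it (manip.tcp_to_grasp is the z of the grasp point in the tool frame, in m); z points along the fingers, x is the direction in which the jaws open and shut, and the axes are right-handed (so a half turn about z gives the same grasp; the last joint's range is limited). The gripper opens to 85 mm and grips with 20 to 120 N. Pads are 22 mm wide; open, the fingers measure 114 mm over their backs; the gripper's body (76 mm by 85 mm) begins 54 mm behind the grasp point. The pads swing forward as they close: fully open they stand 13 mm farther back than shut.
Start: joints at [63.925, 2.991, 80.254, -0, 96.75, -4.028], TCP at [0.197, 0.487, 0.231] pointing down, gripper open.
Joint ranges: [-166.34, 166.34], [-52.06, 124.39], [6.96, 135.62], [-60.46, 240.46], [14.63, 156.25], [-167.68, 167.68]. Speed limits (degrees/s): [147.25, 147.25, 172.46, 180, 180, 180].

### API

Orientations are given as a 3x3 rotation matrix whose columns are the frame's x, y, z axes.
In Python, from rig import monitor, vision, manip gives the robot as it stands.
- The arm moves only by the tool step_arm, never from a script. Its argument "rows" is a list of rows, each an object of numbers: "grip": the closure, from -1 (fully open) to 1 (shut); "tx", "ty", "tz": the shift along the tool's x, y, z in mm; "rx", "ry", "rz": the turn, a rotation vector about the tool's x, y, z in rad. A call has 1 to 20 rows; each row is the pose to reach, as a shift and turn from the pose commanded when the call began, along the tool's axes at that moment; what a row does not reach only later rows make up. A row lasts 1/12 s, in which the tool goes at most 41.7 mm and 7.16 degrees, less where a joint would pass 70% of its speed; a pose out of reach is approached as far as the arm can. A call with a gripper value outside its range is refused whole. The fingers move at their own pace and stop on an object; "squeeze" is the grip in N (left out, the last holds). Time passes only in rows, so rows that repeat a pose let the fingers close. It gives the time, the measured TCP pose, the force and the opening at its end, in the units of the state.
- monitor.observe(): the state, without advancing time (a new reading comes with each control period).
- vision.capture(name): name is "scene" or "top"; returns the picture (400x640x3 uint8, blue, green, red); there is no depth.
- vision.camera_params(name): a dict with "vfov" (degrees; the focal length in pixels is half the picture's height over the tangent of half this angle, whatever the lens; pixels are square), "cx", "cy" (the principal point, pixels), "k1" (the pictures are not rectified: a ray, as slopes to the right and down, at radius r is drawn at 1 + k1 r^2 times it, then the intrinsics apply), "pose" (4x4, takes a point from camera to world coordinates). Camera axes: x right, y down, z forward; pixel columns grow to the right and rows downward; lengths in m; the calibration is good to about 2 mm. A picture is of the moment at which its call begins. camera_params takes no time and is no camera call.
- manip.job_done(): hands the job in, once; it reports no verdict.
The state is a dict: "time_s": time; "joint_pos": joint angles; "dq": joint speeds; "tau": joint torques, N m; "tool_pos": TCP position; "orientation": TCP orientation; "wrist_force": force on the tool from outside, world axes, zero at the start; "wrist_torque": the same for the moment, N m; "finger_gap": finger opening in m.
Only numpy, scipy, OpenCV 4.12 (cv2) and the standard library are available. Lean on these libraries where they do the work, as an engineer would, in place of code of your own. Each camera call takes 0.05 s, during which the arm holds its last target.

## Working session

There is one attempt and no reset: what is moved stays moved. The work goes in short steps, Python scripts to look and compute and a tool call to move; the robot and the scene stay as the last step left them, time stands still between calls to the robot, and variables do not carry over. Pictures are saved under pics/ and viewed, and the job is handed in when it is done.

Besides the shell and the picture viewer there is one more tool, called after "Emit:" as name([rows], argument=value, ...), one row to a line, values as JSON. step_arm: Moves the arm, as the interface text tells. Its arguments: {"type":"object","properties":{"rows":{"type":"array","items":{"type":"object","properties":{"grip":{"type":"number"},"tx":{"type":"number"},"ty":{"type":"number"},"tz":{"type":"number"},"rx":{"type":"number"},"ry":{"type":"number"},"rz":{"type":"number"}}}},"squeeze":{"type":"number"}},"required":["rows"]}

```bash
mkdir -p pics; ls
python3 - <<'E'
from rig import monitor, vision, manip
import cv2
print(monitor.observe()); print(manip.tcp_to_grasp)
for n in ("scene","top"):
    cv2.imwrite(f"pics/{n}0.png",vision.capture(n)); print(n,vision.camera_params(n))
E
```

```text
pics
{'time_s': 0.0, 'joint_pos': array([ 6.39262044e+01,  3.02612989e+00,  8.03138171e+01, -1.06193433e-04,
        9.67487127e+01, -4.02784362e+00]), 'dq': array([-0.01886874, -0.07086415,  0.00397012, -0.1018944 , -0.0789216 ,
        0.00796559]), 'tau': array([-2.08633581e-03, -3.81669688e+01, -3.60186696e+01, -2.11765127e-04,
        6.15055105e-03,  1.36785627e-05]), 'tool_pos': array([0.19690479, 0.48635086, 0.23047534]), 'orientation': array([[ 3.75349764e-01,  9.26882999e-01, -6.78474283e-04],
       [ 9.26881962e-01, -3.75350362e-01, -1.39073069e-03],
       [-1.54371020e-03, -1.06855137e-04, -9.99998803e-01]]), 'wrist_force': array([-0.13851444, -0.35685808, -0.40165495]), 'wrist_torque': array([-0.03381378,  0.03569979, -0.01178087]), 'finger_gap': 0.08501656013406358}
-0.0187
scene {'vfov': 47.8516683494815, 'cx': 323.500291049948, 'cy': 192.54766875506854, 'k1': 0.035917999635978165, 'pose': array([[-0.69600208,  0.44891422, -0.560408  ,  1.22632513],
       [ 0.71798988,  0.42590658, -0.55053984,  0.65617088],
       [-0.00846371, -0.78554415, -0.61874773,  0.77848254],
       [ 0.        ,  0.        ,  0.        ,  1.        ]])}
top {'vfov': 52.07520809986813, 'cx': 315.38664795603125, 'cy': 200.45721886226764, 'k1': 0.022995162930770602, 'pose': array([[-0.00820436, -0.98907651,  0.14717456,  0.42739797],
       [-0.99982168,  0.01061725,  0.01561671,  0.02722438],
       [-0.01700871, -0.14702019, -0.98898724,  1.14247129],
       [ 0.        ,  0.        ,  0.        ,  1.        ]])}
```

View pics/scene0.png

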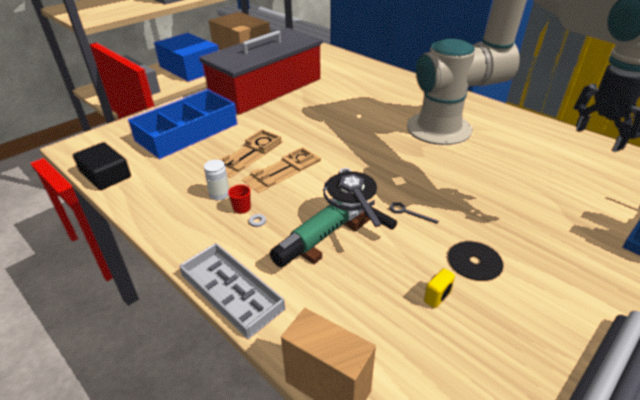

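View pics/top0.png

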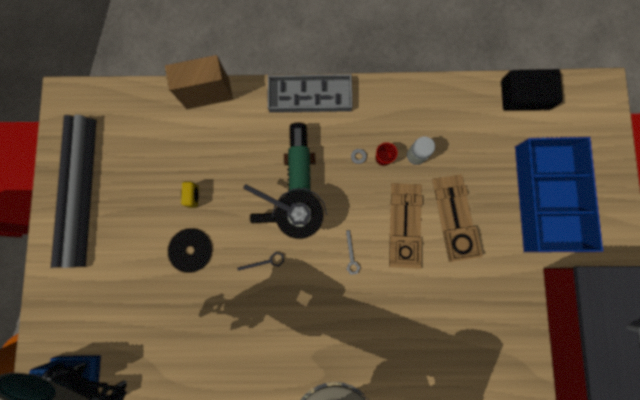

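```bash
cat > h.py <<'E'
import numpy as np, cv2
from rig import monitor, vision, manip
def ray(n,u,v):
    p=vision.camera_params(n); f=200/np.tan(np.radians(p['vfov']/2))
    d=np.array([(u-p['cx'])/f,(v-p['cy'])/f]); s=d.copy()
    for _ in range(30): s=d/(1+p['k1']*(s@s))
    T=np.array(p['pose']); return T[:3,3],T[:3,:3]@np.array([s[0],s[1],1])
def onz(n,u,v,z):
    o,d=ray(n,u,v); return o+d*(z-o[2])/d[2]
def proj(n,P):
    p=vision.camera_params(n); f=200/np.tan(np.radians(p['vfov']/2))
    T=np.array(p['pose']); c=T[:3,:3].T@(np.array(P)-T[:3,3]); s=c[:2]/c[2]; s=s*(1+p['k1']*(s@s))
    return s*f+[p['cx'],p['cy']]
def crop(img,u0,v0,u1,v1,k,name):
    cv2.imwrite(name,cv2.resize(img[v0:v1,u0:u1],None,fx=k,fy=k,interpolation=cv2.INTER_CUBIC))
E
python3 - <<'E'
from h import *
t=cv2.imread('pics/top0.png');s=cv2.imread('pics/scene0.png')
crop(t,235,165,345,245,7,'pics/c1.png'); crop(t,380,165,490,275,5,'pics/c2.png'); crop(s,310,160,410,240,8,'pics/c3.png')
crop(s,215,120,325,195,7,'pics/c4.png')
E
```

```text
(no output)
```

View pics/c1.png

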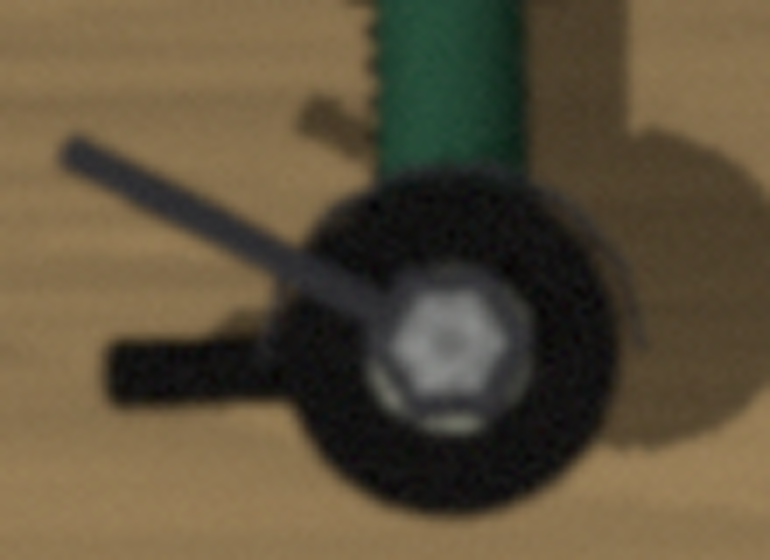

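View pics/c2.png

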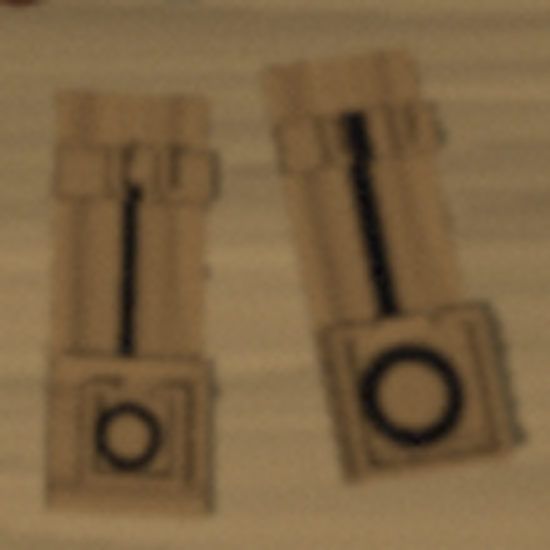

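View pics/c3.png

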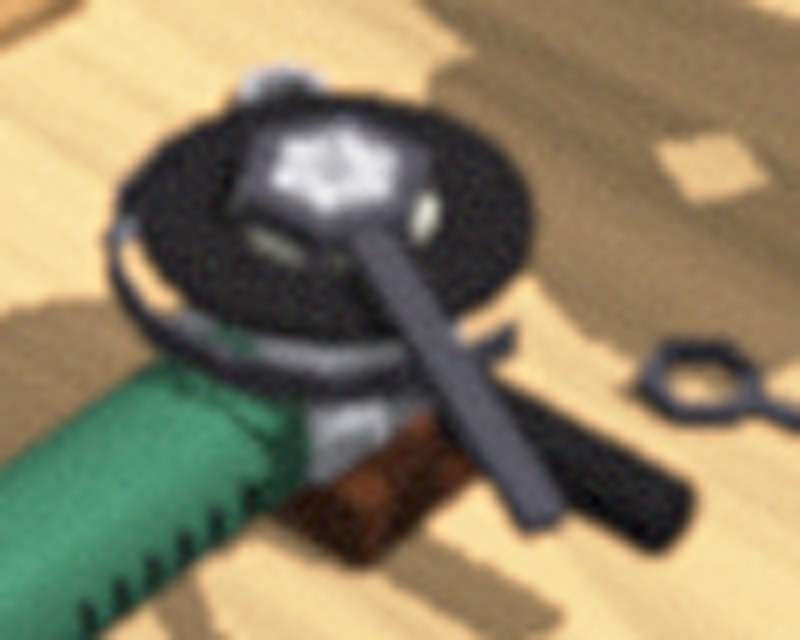

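View pics/c4.png

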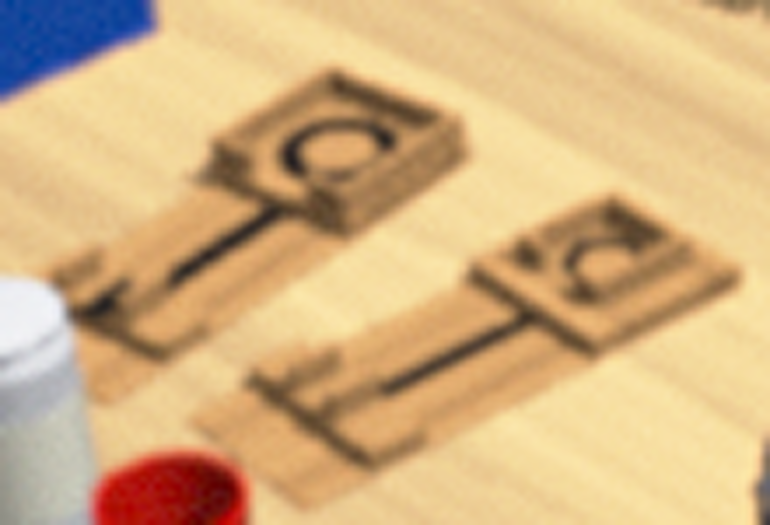

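Run:
```python
from h import *
t=cv2.imread('pics/top0.png');s=cv2.imread('pics/scene0.png')
hsv=cv2.cvtColor(t,cv2.COLOR_BGR2HSV)
# nut bright blob
def blobs(m,off,n=3,amin=8):
    k,l,st,c=cv2.connectedComponentsWithStats(m.astype(np.uint8))
    return [(st[i,4],c[i]+off) for i in range(1,k) if st[i,4]>amin]
w=t[195:232,280:320].astype(int); h=hsv[195:232,280:320]
nt=blobs((h[...,2]>105)&(h[...,1]<60),(280,195)); print('nut top',nt)
hs=cv2.cvtColor(s,cv2.COLOR_BGR2HSV)[165:205,330:375]
print('nut scene',blobs((hs[...,2]>140)&(hs[...,1]<50),(330,165)))
# triangulate rough
for uv,n in (((299.3,213.9),'top'),((352,181.3),'scene')): print(n,onz(n,*uv,.119))
print('end',onz('top',247,187.8,.110), onz('scene',377.5,223.5,.110))
# tray outline black mask
m=(hsv[165:275,425:490,2]<55); 
b=blobs(m,(425,165)); print('black',b)
m8=m.astype(np.uint8); k,l,st,c=cv2.connectedComponentsWithStats(m8)
for i in range(1,k):
    if st[i,4]>20:
        ys,xs=np.nonzero(l==i); print(st[i]+[425,165,0,0,0])
        pts=np.c_[xs,ys].astype(np.float32)+[425,165]; print(cv2.fitLine(pts.astype(np.float32),cv2.DIST_L2,0,.01,.01).ravel(), cv2.minEnclosingCircle(pts.astype(np.float32)))
```

```text
nut top [(np.int32(137), array([298.49635036, 213.62773723]))]
nut scene [(np.int32(21), array([344.42857143, 169.19047619])), (np.int32(133), array([351.4962406 , 180.77443609])), (np.int32(10), array([362.8, 186.3]))]
top [0.54593058 0.08416266 0.119     ]
scene [0.54933683 0.08896146 0.119     ]
end [0.61578334 0.21886387 0.11      ] [0.61811499 0.22415469 0.11      ]
black [(np.int32(147), array([453.38095238, 207.02721088])), (np.int32(148), array([461.4527027 , 243.81756757]))]
[449 188  11  40 147]
[1.7437968e-01 9.8467851e-01 4.5338095e+02 2.0702721e+02] ((454.0, 207.5), 20.13092041015625)
[452 234  20  20 148]
[  0.7346198   0.678479  461.4527    243.81757  ] ((461.4910583496094, 244.11607360839844), 10.345276832580566)
```

Run:
```python
from h import *
print('nut',onz('top',298.5,213.63,.119),onz('scene',351.5,180.78,.119))
o1,d1=ray('top',298.5,213.63);o2,d2=ray('scene',351.5,180.78)
A=np.c_[d1,-d2]; x=np.linalg.lstsq(A,o2-o1,rcond=None)[0]; print('tri',o1+x[0]*d1,o2+x[1]*d2)
t=cv2.imread('pics/top0.png')
g=t.astype(int); mx=g.max(2); sat=mx-g.min(2)
m=(mx<100)&(sat<25)
ms=np.zeros(m.shape,bool); ms[180:206,243:277]=m[180:206,243:277]
k,l,st,c=cv2.connectedComponentsWithStats(ms.astype(np.uint8))
i=1+np.argmax(st[1:,4]); ys,xs=np.nonzero(l==i); print(st[i])
P=np.array([onz('top',u,v,.115)[:2] for u,v in zip(xs,ys)],np.float32)
vx,vy,x0,y0=cv2.fitLine(P,cv2.DIST_L2,0,.001,.001).ravel()
print('handle dir',np.degrees(np.arctan2(vy,vx)),x0,y0,'perp offset of nut',[vx*(q[1]-y0)-vy*(q[0]-x0) for q in (onz('top',298.5,213.63,.119),)])
pr=(P-[x0,y0])@[vx,vy]; print('far',np.array([x0,y0])+max(pr.max(),-pr.min())*np.array([vx,vy])*np.sign(vy))
# tray
c=onz('top',461.45,243.9,.012); print('seat top',c)
hsv=cv2.cvtColor(t,cv2.COLOR_BGR2HSV); ys,xs=np.nonzero(hsv[195:229,425:490,2]<55)
P=np.array([onz('top',u+425,v+195,.002)[:2] for u,v in zip(xs,ys)],np.float32)
vx,vy,x0,y0=cv2.fitLine(P,cv2.DIST_L2,0,.001,.001).ravel(); print('tray dir',np.degrees(np.arctan2(vy,vx)),x0,y0, 'offset of seat',vx*(c[1]-y0)-vy*(c[0]-x0))
s=cv2.imread('pics/scene0.png');hs=cv2.cvtColor(s,cv2.COLOR_BGR2HSV)
m=(hs[133:150,250:276,2]<75)
k,l,st,cc=cv2.connectedComponentsWithStats(m.astype(np.uint8))
for i in range(1,k):
  if st[i,4]>5: print(st[i]+[250,133,0,0,0],cc[i]+[250,133])
print('seat scene guess',onz('scene',215+338/7,120+149/7,.012))
```

```text
nut [0.54663503 0.08617643 0.119     ] [0.54858147 0.08667631 0.119     ]
tri [0.54678263 0.08624941 0.11773303] [0.54730348 0.08560244 0.11775644]
[244 185  33  21 175]
handle dir 61.18266 0.5972812 0.18282448 perp offset of nut [np.float64(-0.002211979139447255)]
far [0.6205795  0.22517353]
seat top [ 0.47172707 -0.35183712  0.012     ]
tray dir 7.465346 0.56353015 -0.34026495 offset of seat 0.00045357350832937043
[256 140   2   5   6] [256.5        142.16666667]
seat scene guess [ 0.4741351  -0.35160356  0.012     ]
```

```bash
cat >> h.py <<'E'
from scipy.spatial.transform import Rotation as Ro
def Rd(yaw):
    a=np.radians(yaw); x=np.array([np.cos(a),np.sin(a),0]); z=np.array([0,0,-1.]); return np.c_[x,np.cross(z,x),z]
def move(pos,yaw,p0=None,R0=None):
    s=monitor.observe()
    p0=s['tool_pos'] if p0 is None else np.array(p0); R0=s['orientation'] if R0 is None else R0
    t=R0.T@(np.array(pos)-p0)*1000; r=Ro.from_matrix(R0.T@Rd(yaw)).as_rotvec()
    return np.r_[np.round(t,1),np.round(r,4)]
NUT=np.array([.5475,.0863])
def hp(ang,r=.095): return NUT+r*np.array([np.cos(np.radians(ang)),np.sin(np.radians(ang))])
def st():
    s=monitor.observe(); R=s['orientation']
    print('t',round(s['time_s'],2),'p',np.round(s['tool_pos'],4),'yaw',round(np.degrees(np.arctan2(R[1,0],R[0,0])),2),'z',np.round(R[:,2],4),'F',np.round(s['wrist_force'],1),'M',np.round(s['wrist_torque'],2),'gap',round(s['finger_gap'],4),'q',np.round(s['joint_pos'],1))
E
python3 - <<'E'
from h import *
st(); p=hp(61.7); print(p, move([*p,.20],61.7-90))
E
```

```text
t 0.1 p [0.1969 0.4864 0.2306] yaw 67.95 z [-6.0e-04 -1.2e-03 -1.0e+00] F [ 0.4  0.3 -0.3] M [-0.02 -0.03 -0.07] gap 0.0857 q [63.9  3.  80.3  0.  96.7 -4. ]
[0.59253838 0.16994535] [-1.4480e+02  4.8550e+02  3.0700e+01  1.1000e-03  1.1000e-03  1.6799e+00]
```

Emit:
step_arm([
  {"grip":-0.2,"tx":-36,"ty":121,"tz":8,"rz":0.42},
  {"grip":-0.2,"tx":-36,"ty":121,"tz":8,"rz":0.42},
  {"grip":-0.2,"tx":-36,"ty":121,"tz":8,"rz":0.42},
  {"grip":-0.2,"tx":-72,"ty":243,"tz":15,"rz":0.84},
  {"grip":-0.2,"tx":-72,"ty":243,"tz":15,"rz":0.84},
  {"grip":-0.2,"tx":-72,"ty":243,"tz":15,"rz":0.84},
  {"grip":0.0,"tx":-109,"ty":364,"tz":23,"rz":1.26},
  {"grip":0.0,"tx":-109,"ty":364,"tz":23,"rz":1.26},
  {"grip":0.0,"tx":-109,"ty":364,"tz":23,"rz":1.26},
  {"grip":0.0,"tx":-144.8,"ty":485.5,"tz":30.7,"rz":1.68},
  {"grip":0.0,"tx":-144.8,"ty":485.5,"tz":30.7,"rz":1.68},
  {"grip":0.0,"tx":-144.8,"ty":485.5,"tz":30.7,"rz":1.68},
  {"grip":0.0,"tx":-144.8,"ty":485.5,"tz":30.7,"rz":1.68},
  {"grip":0.0,"tx":-144.8,"ty":485.5,"tz":30.7,"rz":1.68},
  {"grip":0.0,"tx":-144.8,"ty":485.5,"tz":30.7,"rz":1.68},
  {"grip":0.0,"tx":-144.8,"ty":485.5,"tz":30.7,"rz":1.68},
  {"grip":0.0,"tx":-144.8,"ty":485.5,"tz":30.7,"rz":1.68},
])

```text
validation failed for argument at $.ro...
```

Run:
```python
from h import *
st(); p=hp(61.7); print(p, move([*p,.14],61.7-90))
for n,b in (('scene',(310,110,430,240)),('top',(220,150,340,250))):
    im=vision.capture(n); crop(im,*b,5,f'pics/{n}1.png')
```

```text
t 0.1 p [0.1969 0.4864 0.2306] yaw 67.95 z [-6.0e-04 -1.2e-03 -1.0e+00] F [ 0.4  0.3 -0.3] M [-0.02 -0.03 -0.07] gap 0.0857 q [63.9  3.  80.3  0.  96.7 -4. ]
[0.59253838 0.16994535] [-1.4470e+02  4.8550e+02  9.0700e+01  1.1000e-03  1.1000e-03  1.6799e+00]
```

View pics/scene1.png

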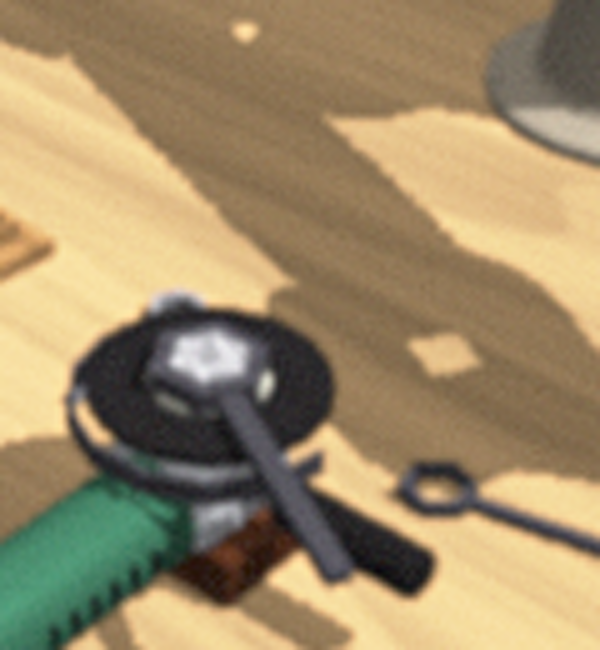

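View pics/top1.png

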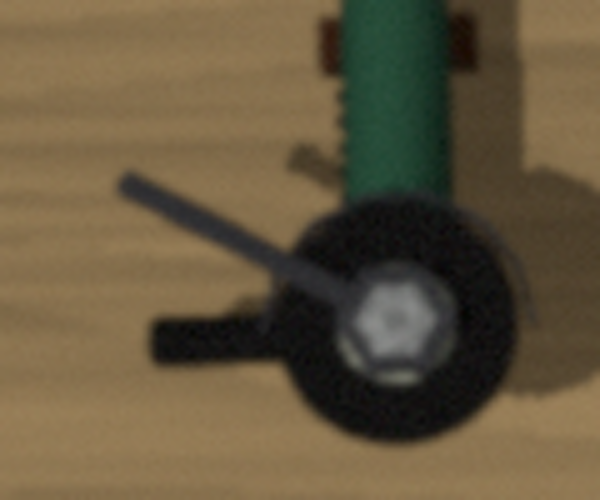

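The scene is unchanged (handle tip at top crop (125,185), nut (397,318)), because the move was refused. I'll retry with every field filled in.

Emit:
step_arm([
  {"grip":-0.2,"tx":-36,"ty":121,"tz":8,"rx":0,"ry":0,"rz":0.42},
  {"grip":-0.2,"tx":-36,"ty":121,"tz":8,"rx":0,"ry":0,"rz":0.42},
])

```text
time_s: 0.37
tool_pos: [0.2615, 0.4348, 0.2257]
orientation: [[0.594, 0.804, -0.0], [0.804, -0.594, -0.0], [-0.0, -0.0, -1.0]]
wrist_force: [0.7, 0.6, 1.4]
finger_gap: 0.0635
```

Run:
```python
from h import *
st(); p=hp(61.7); print(p, move([*p,.20],61.7-90))
```

```text
t 0.37 p [0.2615 0.4348 0.2257] yaw 53.56 z [-1.e-04 -1.e-04 -1.e+00] F [0.7 0.6 1.4] M [-0.04 -0.04 -0.02] gap 0.0635 q [54.8  0.2 83.7  0.  96.1  1.2]
[0.59253838 0.16994535] [-1.6400e+01  4.2360e+02  2.5700e+01  1.0000e-04  2.0000e-04  1.4287e+00]
```

Emit:
step_arm([
  {"grip":0,"tx":-5,"ty":140,"tz":8,"rx":0,"ry":0,"rz":0.47},
  {"grip":0,"tx":-5,"ty":140,"tz":8,"rx":0,"ry":0,"rz":0.47},
  {"grip":0,"tx":-5,"ty":140,"tz":8,"rx":0,"ry":0,"rz":0.47},
  {"grip":0,"tx":-10,"ty":280,"tz":16,"rx":0,"ry":0,"rz":0.95},
  {"grip":0,"tx":-10,"ty":280,"tz":16,"rx":0,"ry":0,"rz":0.95},
  {"grip":0,"tx":-10,"ty":280,"tz":16,"rx":0,"ry":0,"rz":0.95},
  {"grip":0,"tx":-10,"ty":280,"tz":16,"rx":0,"ry":0,"rz":0.95},
  {"grip":0,"tx":-16,"ty":423,"tz":25,"rx":0,"ry":0,"rz":1.43},
  {"grip":0,"tx":-16,"ty":423,"tz":25,"rx":0,"ry":0,"rz":1.43},
  {"grip":0,"tx":-16,"ty":423,"tz":25,"rx":0,"ry":0,"rz":1.43},
  {"grip":0,"tx":-16,"ty":423,"tz":25,"rx":0,"ry":0,"rz":1.43},
  {"grip":0,"tx":-16,"ty":423,"tz":25,"rx":0,"ry":0,"rz":1.43},
  {"grip":0,"tx":-16,"ty":423,"tz":25,"rx":0,"ry":0,"rz":1.43},
  {"grip":0,"tx":-16,"ty":423,"tz":25,"rx":0,"ry":0,"rz":1.43},
  {"grip":0,"tx":-16,"ty":423,"tz":25,"rx":0,"ry":0,"rz":1.43},
  {"grip":0,"tx":-16,"ty":423,"tz":25,"rx":0,"ry":0,"rz":1.43},
])

```text
time_s: 1.7
tool_pos: [0.5927, 0.1717, 0.2013]
orientation: [[0.882, -0.472, 0.0], [-0.472, -0.882, 0.0], [0.0, -0.0, -1.0]]
wrist_force: [-0.2, -0.6, 0.3]
finger_gap: 0.0428
```

Run:
```python
from h import *
st(); p=hp(61.7); print(p, move([*p,.14],61.7-90))
for n,b in (('scene',(310,110,430,240)),('top',(220,150,340,250))):
    im=vision.capture(n); crop(im,*b,5,f'pics/{n}2.png')
```

```text
t 1.7 p [0.5927 0.1717 0.2013] yaw -28.16 z [ 4.e-04  2.e-04 -1.e+00] F [-0.2 -0.6  0.3] M [ 0.01 -0.01 -0.02] gap 0.0428 q [12.7 18.5 66.2  0.  95.3 40.9]
[0.59253838 0.16994535] [ 7.00e-01  1.70e+00  6.13e+01 -3.00e-04 -2.00e-04  2.40e-03]
```

View pics/scene2.png

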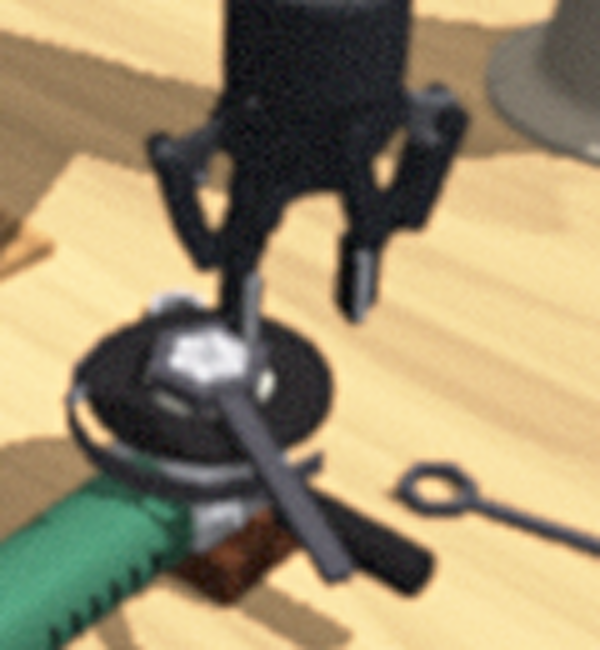

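View pics/top2.png

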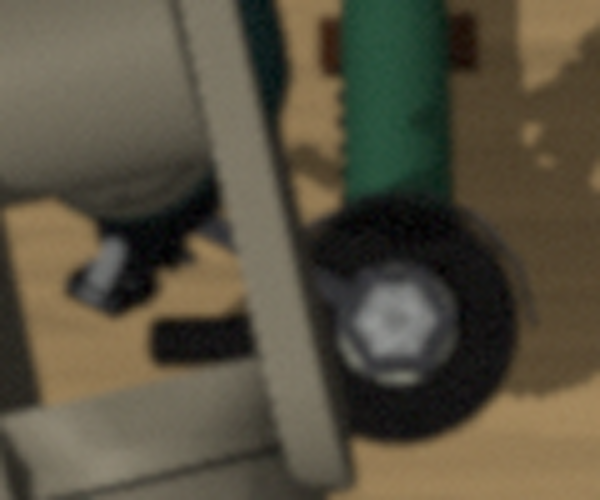

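Emit:
step_arm([
  {"grip":0,"tx":0.7,"ty":1.5,"tz":25,"rx":0,"ry":0,"rz":0},
  {"grip":0,"tx":0.7,"ty":1.5,"tz":50,"rx":0,"ry":0,"rz":0},
  {"grip":0,"tx":0.7,"ty":1.5,"tz":75,"rx":0,"ry":0,"rz":0},
  {"grip":0,"tx":0.7,"ty":1.5,"tz":75,"rx":0,"ry":0,"rz":0},
  {"grip":0,"tx":0.7,"ty":1.5,"tz":75,"rx":0,"ry":0,"rz":0},
])

```text
time_s: 2.22
tool_pos: [0.5922, 0.1695, 0.1252]
orientation: [[0.881, -0.473, -0.003], [-0.473, -0.881, -0.001], [-0.002, 0.002, -1.0]]
wrist_force: [0.8, 0.0, 0.3]
finger_gap: 0.0422
```

Run:
```python
from h import *
st(); p=hp(61.7); print(p, move([*p,.098],61.7-90))
im=vision.capture('scene'); crop(im,330,160,410,240,8,f'pics/scene3.png')
```

```text
t 2.22 p [0.5922 0.1695 0.1252] yaw -28.26 z [-2.7e-03 -5.0e-04 -1.0e+00] F [0.8 0.  0.3] M [-0.02 -0.02  0.06] gap 0.0422 q [12.5 20.8 72.   0.  87.3 40.8]
[0.59253838 0.16994535] [ 1.00e-01 -6.00e-01  2.72e+01  1.70e-03  2.10e-03  8.00e-04]
```

View pics/scene3.png

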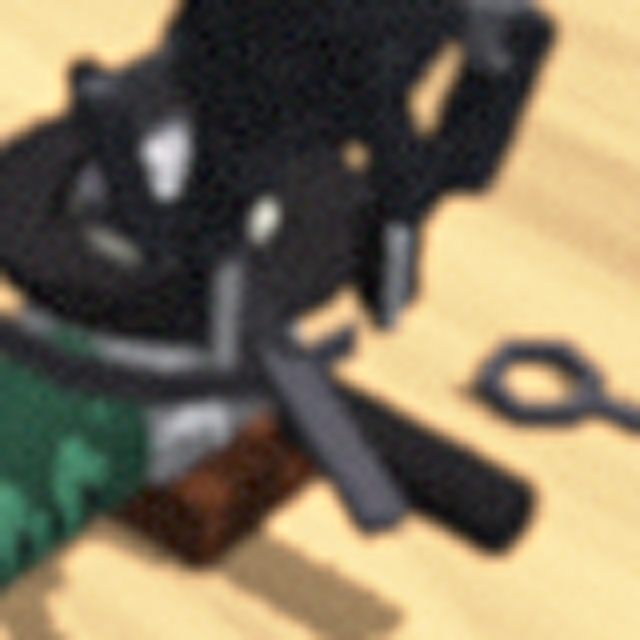

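Run:
```python
from h import *
im=cv2.imread('pics/scene3.png')
for z,r,off in [(.115,r,o) for r in (100,120,140,160) for o in (-7,7)]:
    n=np.array([-np.sin(np.radians(61.7)),np.cos(np.radians(61.7))])
    P=[*(hp(61.7,r/1000)+n*off/1000),z]; q=(proj('scene',P)-[330,160]+.5)*8; cv2.circle(im,tuple(int(v) for v in q),3,(0,0,255),-1)
# jaw line points at z .13
s=monitor.observe()
for d in (-.021,.021):
    for z in (.128,.15):
        P=s['tool_pos']+s['orientation'][:,0]*d; P[2]=z; q=(proj('scene',P)-[330,160]+.5)*8; cv2.circle(im,tuple(int(v) for v in q),3,(0,255,0),-1)
cv2.imwrite('pics/s3b.png',im)
```

```text
(no output)
```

View pics/s3b.png

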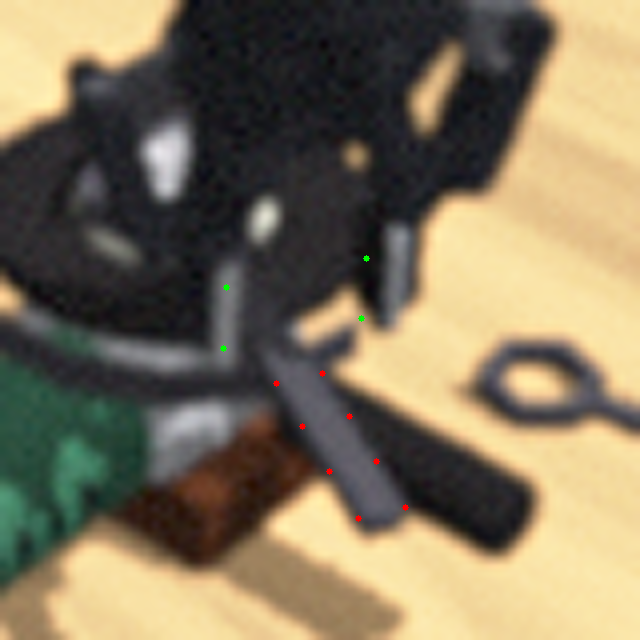

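Emit:
step_arm([
  {"grip":0,"tx":0,"ty":0,"tz":9,"rx":0,"ry":0,"rz":0},
  {"grip":0,"tx":0,"ty":0,"tz":18,"rx":0,"ry":0,"rz":0},
  {"grip":0,"tx":0,"ty":0,"tz":27,"rx":0,"ry":0,"rz":0},
  {"grip":0.4,"tx":0,"ty":0,"tz":27,"rx":0,"ry":0,"rz":0},
  {"grip":0.44,"tx":0,"ty":0,"tz":27,"rx":0,"ry":0,"rz":0},
  {"grip":0.46,"tx":0,"ty":0,"tz":27,"rx":0,"ry":0,"rz":0},
  {"grip":0.48,"tx":0,"ty":0,"tz":27,"rx":0,"ry":0,"rz":0},
  {"grip":0.48,"tx":0,"ty":0,"tz":27,"rx":0,"ry":0,"rz":0},
])

```text
time_s: 2.93
tool_pos: [0.5933, 0.1694, 0.0996]
orientation: [[0.88, -0.474, 0.001], [-0.474, -0.88, 0.0], [0.001, -0.001, -1.0]]
wrist_force: [-0.8, 0.0, -0.4]
finger_gap: 0.0221
```

Run:
```python
from h import *
st()
s=monitor.observe(); R0=Rd(-28.2); p0=s['tool_pos']
# swing waypoints, 3 per..: handle angles
for a in np.arange(61.7,-50,-6): print(round(a,1),move([*hp(a),p0[2]],a-90,p0,s['orientation']))
im=vision.capture('scene'); crop(im,330,160,410,240,8,f'pics/scene4.png')
```

```text
t 2.93 p [0.5933 0.1694 0.0996] yaw -28.3 z [ 1.e-03  3.e-04 -1.e+00] F [-0.8  0.  -0.4] M [-0.02  0.02  0.03] gap 0.0221 q [12.5 22.  73.6  0.  84.4 40.8]
61.7 [-1.e+00 -1.e-01 -0.e+00 -7.e-04 -7.e-04 -1.e-04]
55.7 [ 9.000e+00  4.000e-01  0.000e+00 -7.000e-04 -7.000e-04  1.046e-01]
49.7 [ 1.880e+01  2.000e+00  0.000e+00 -8.000e-04 -7.000e-04  2.094e-01]
43.7 [ 2.840e+01  4.500e+00  0.000e+00 -8.000e-04 -6.000e-04  3.141e-01]
37.7 [ 3.770e+01  8.100e+00  0.000e+00 -8.000e-04 -6.000e-04  4.188e-01]
31.7 [ 4.650e+01  1.260e+01  0.000e+00 -9.000e-04 -5.000e-04  5.235e-01]
25.7 [ 5.490e+01  1.800e+01  0.000e+00 -9.000e-04 -5.000e-04  6.282e-01]
19.7 [ 6.26e+01  2.43e+01  0.00e+00 -9.00e-04 -5.00e-04  7.33e-01]
13.7 [ 6.960e+01  3.130e+01  0.000e+00 -1.000e-03 -4.000e-04  8.377e-01]
7.7 [ 7.590e+01  3.910e+01  0.000e+00 -1.000e-03 -4.000e-04  9.424e-01]
1.7 [ 8.1300e+01  4.7400e+01  0.0000e+00 -1.0000e-03 -3.0000e-04  1.0471e+00]
-4.3 [ 8.5800e+01  5.6300e+01  0.0000e+00 -1.0000e-03 -3.0000e-04  1.1518e+00]
-10.3 [ 8.9400e+01  6.5500e+01  0.0000e+00 -1.1000e-03 -2.0000e-04  1.2566e+00]
-16.3 [ 9.2000e+01  7.5100e+01  0.0000e+00 -1.1000e-03 -1.0000e-04  1.3613e+00]
-22.3 [ 9.350e+01  8.500e+01  0.000e+00 -1.100e-03 -1.000e-04  1.466e+00]
-28.3 [ 9.4000e+01  9.4900e+01  0.0000e+00 -1.1000e-03 -0.0000e+00  1.5707e+00]
-34.3 [ 9.3500e+01  1.0480e+02 -0.0000e+00 -1.1000e-03  0.0000e+00  1.6754e+00]
-40.3 [ 9.2000e+01  1.1460e+02 -0.0000e+00 -1.2000e-03  1.0000e-04  1.7802e+00]
-46.3 [ 8.9400e+01  1.2430e+02 -0.0000e+00 -1.2000e-03  1.0000e-04  1.8849e+00]
```

View pics/scene4.png

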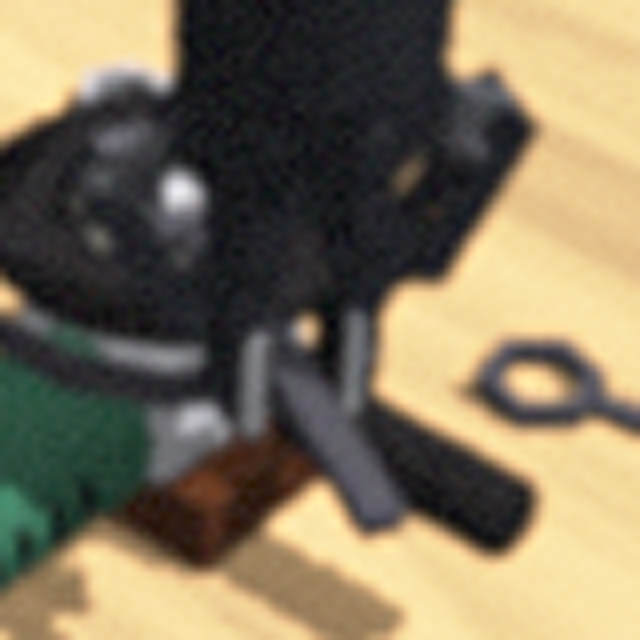

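Emit:
step_arm([
  {"grip":0.48,"tx":4,"ty":0.1,"tz":0,"rx":0,"ry":0,"rz":0.052},
  {"grip":0.48,"tx":9,"ty":0.4,"tz":0,"rx":0,"ry":0,"rz":0.105},
  {"grip":0.48,"tx":14,"ty":1,"tz":0,"rx":0,"ry":0,"rz":0.157},
  {"grip":0.48,"tx":18.8,"ty":2,"tz":0,"rx":0,"ry":0,"rz":0.209},
  {"grip":0.48,"tx":23.7,"ty":3.1,"tz":0,"rx":0,"ry":0,"rz":0.262},
  {"grip":0.48,"tx":28.4,"ty":4.5,"tz":0,"rx":0,"ry":0,"rz":0.314},
  {"grip":0.48,"tx":33.1,"ty":6.2,"tz":0,"rx":0,"ry":0,"rz":0.366},
  {"grip":0.48,"tx":37.7,"ty":8.1,"tz":0,"rx":0,"ry":0,"rz":0.419},
])

```text
time_s: 3.65
tool_pos: [0.6217, 0.1457, 0.0993]
orientation: [[0.61, -0.792, -0.002], [-0.792, -0.61, 0.002], [-0.003, 0.0, -1.0]]
wrist_force: [-5.3, 5.3, 1.8]
finger_gap: 0.0218
```

Run:
```python
from h import *
st()
s=monitor.observe(); p0=s['tool_pos']; 
for a in np.arange(37.7,-54,-6): print(round(a,1),move([*hp(a),p0[2]],a-90,p0,s['orientation']))
im=vision.capture('scene'); crop(im,310,160,410,240,8,f'pics/scene5.png')
```

```text
t 3.65 p [0.6217 0.1457 0.0993] yaw -52.38 z [-0.0018  0.0023 -1.    ] F [-5.3  5.3  1.8] M [0.76 0.79 0.05] gap 0.0218 q [ 9.8 25.5 69.1  0.1 85.5 62.2]
37.7 [ 1.6e+00  0.0e+00 -0.0e+00  0.0e+00  2.9e-03 -1.4e-03]
31.7 [ 1.150e+01  5.000e-01 -0.000e+00  2.000e-04  2.900e-03  1.034e-01]
25.7 [ 2.130e+01  2.100e+00 -1.000e-01  3.000e-04  2.900e-03  2.081e-01]
19.7 [ 3.100e+01  4.600e+00 -1.000e-01  5.000e-04  2.800e-03  3.128e-01]
13.7 [ 4.020e+01  8.200e+00 -1.000e-01  6.000e-04  2.800e-03  4.175e-01]
7.7 [ 4.910e+01  1.270e+01 -1.000e-01  8.000e-04  2.800e-03  5.222e-01]
1.7 [ 5.750e+01  1.810e+01 -2.000e-01  9.000e-04  2.800e-03  6.269e-01]
-4.3 [ 6.520e+01  2.440e+01 -2.000e-01  1.100e-03  2.700e-03  7.317e-01]
-10.3 [ 7.220e+01  3.140e+01 -2.000e-01  1.200e-03  2.700e-03  8.364e-01]
-16.3 [ 7.850e+01  3.910e+01 -2.000e-01  1.400e-03  2.600e-03  9.411e-01]
-22.3 [ 8.3900e+01  4.7400e+01 -2.0000e-01  1.5000e-03  2.6000e-03  1.0458e+00]
-28.3 [ 8.8500e+01  5.6300e+01 -3.0000e-01  1.7000e-03  2.5000e-03  1.1505e+00]
-34.3 [ 9.2000e+01  6.5600e+01 -3.0000e-01  1.8000e-03  2.5000e-03  1.2553e+00]
-40.3 [ 9.46e+01  7.52e+01 -3.00e-01  2.00e-03  2.40e-03  1.36e+00]
-46.3 [ 9.6200e+01  8.5000e+01 -3.0000e-01  2.1000e-03  2.3000e-03  1.4647e+00]
-52.3 [ 9.6700e+01  9.4900e+01 -3.0000e-01  2.3000e-03  2.2000e-03  1.5694e+00]
```

View pics/scene5.png

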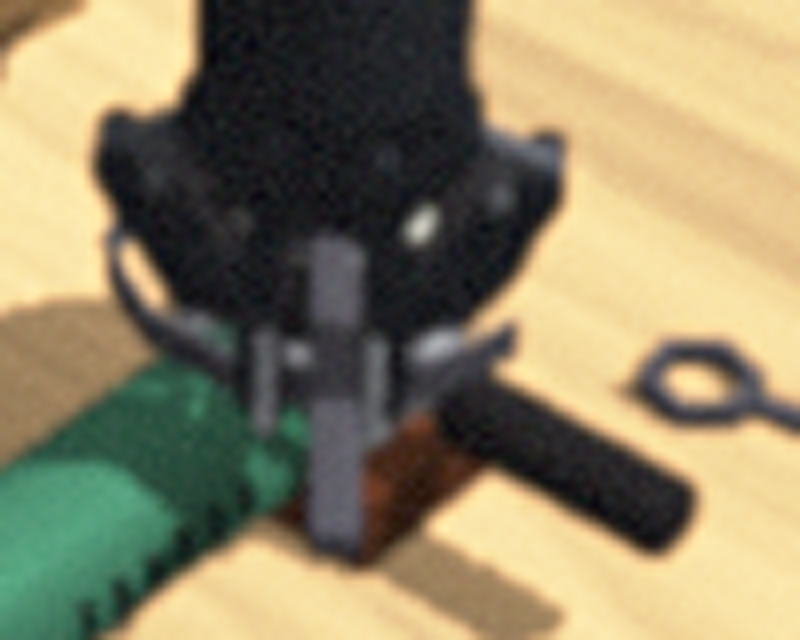

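The handle is turning clockwise, caged between the pads at about (335,380) in the crop, and the force is about 7 N. I'll continue the swing.

Emit:
step_arm([
  {"grip":0.48,"tx":5,"ty":0.1,"tz":0,"rx":0,"ry":0,"rz":0.052},
  {"grip":0.48,"tx":10,"ty":0.5,"tz":0,"rx":0,"ry":0,"rz":0.104},
  {"grip":0.48,"tx":15,"ty":1.2,"tz":0,"rx":0,"ry":0,"rz":0.156},
  {"grip":0.48,"tx":20,"ty":2.1,"tz":0,"rx":0,"ry":0,"rz":0.208},
  {"grip":0.48,"tx":25,"ty":3.2,"tz":0,"rx":0,"ry":0,"rz":0.26},
  {"grip":0.48,"tx":29.7,"ty":4.6,"tz":0,"rx":0,"ry":0,"rz":0.313},
  {"grip":0.48,"tx":34.5,"ty":6.3,"tz":0,"rx":0,"ry":0,"rz":0.365},
  {"grip":0.48,"tx":39,"ty":8.2,"tz":0,"rx":0,"ry":0,"rz":0.417},
  {"grip":0.48,"tx":43.5,"ty":10.3,"tz":0,"rx":0,"ry":0,"rz":0.47},
  {"grip":0.48,"tx":48,"ty":12.7,"tz":0,"rx":0,"ry":0,"rz":0.522},
  {"grip":0.48,"tx":52.3,"ty":15.3,"tz":0,"rx":0,"ry":0,"rz":0.575},
  {"grip":0.48,"tx":56.3,"ty":18.1,"tz":0,"rx":0,"ry":0,"rz":0.627},
  {"grip":0.48,"tx":60.3,"ty":21.1,"tz":0,"rx":0,"ry":0,"rz":0.68},
  {"grip":0.48,"tx":64,"ty":24.4,"tz":0,"rx":0,"ry":0,"rz":0.732},
  {"grip":0.48,"tx":67.6,"ty":27.8,"tz":0,"rx":0,"ry":0,"rz":0.784},
  {"grip":0.48,"tx":71,"ty":31.4,"tz":0,"rx":0,"ry":0,"rz":0.836},
  {"grip":0.48,"tx":74.3,"ty":35.2,"tz":0,"rx":0,"ry":0,"rz":0.889},
  {"grip":0.48,"tx":77.3,"ty":39.1,"tz":0,"rx":0,"ry":0,"rz":0.941},
  {"grip":0.48,"tx":80.1,"ty":43.2,"tz":0,"rx":0,"ry":0,"rz":0.993},
  {"grip":0.48,"tx":82.7,"ty":47.4,"tz":0,"rx":0,"ry":0,"rz":1.046},
])

```text
time_s: 5.37
tool_pos: [0.6362, 0.051, 0.0995]
orientation: [[-0.379, -0.925, 0.003], [-0.925, 0.379, 0.002], [-0.003, -0.002, -1.0]]
wrist_force: [3.2, 4.9, -1.8]
finger_gap: 0.0223
```

Run:
```python
from h import *
st()
s=monitor.observe(); p0=s['tool_pos']; 
for a in np.arange(-19.3,-54,-3): print(round(a,1),move([*hp(a),p0[2]],a-90,p0,s['orientation']))
im=vision.capture('scene'); crop(im,310,160,410,240,8,f'pics/scene6.png')
im=vision.capture('top'); crop(im,240,150,360,250,5,f'pics/top6.png')
```

```text
t 5.37 p [0.6362 0.051  0.0995] yaw -112.3 z [ 0.0026  0.0021 -1.    ] F [ 3.2  4.9 -1.8] M [ 0.74 -0.55  0.03] gap 0.0223 q [1.200e+00 2.520e+01 6.940e+01 1.000e-01 8.520e+01 1.135e+02]
-19.3 [-4.00e+00  5.00e-01  0.00e+00 -1.70e-03  2.80e-03 -5.24e-02]
-22.3 [ 1.      0.4    -0.     -0.0016  0.0029  0.    ]
-25.3 [ 6.00e+00  5.00e-01 -0.00e+00 -1.50e-03  2.90e-03  5.24e-02]
-28.3 [ 1.090e+01  9.000e-01 -0.000e+00 -1.500e-03  3.000e-03  1.047e-01]
-31.3 [ 1.590e+01  1.600e+00 -0.000e+00 -1.400e-03  3.000e-03  1.571e-01]
-34.3 [ 2.070e+01  2.500e+00 -1.000e-01 -1.300e-03  3.000e-03  2.094e-01]
-37.3 [ 2.560e+01  3.700e+00 -1.000e-01 -1.200e-03  3.100e-03  2.618e-01]
-40.3 [ 3.040e+01  5.100e+00 -1.000e-01 -1.100e-03  3.100e-03  3.142e-01]
-43.3 [ 3.500e+01  6.700e+00 -1.000e-01 -1.100e-03  3.100e-03  3.665e-01]
-46.3 [ 3.960e+01  8.600e+00 -1.000e-01 -1.000e-03  3.200e-03  4.189e-01]
-49.3 [ 4.410e+01  1.080e+01 -1.000e-01 -9.000e-04  3.200e-03  4.712e-01]
-52.3 [ 4.850e+01  1.310e+01 -2.000e-01 -8.000e-04  3.200e-03  5.236e-01]
```

View pics/scene6.png

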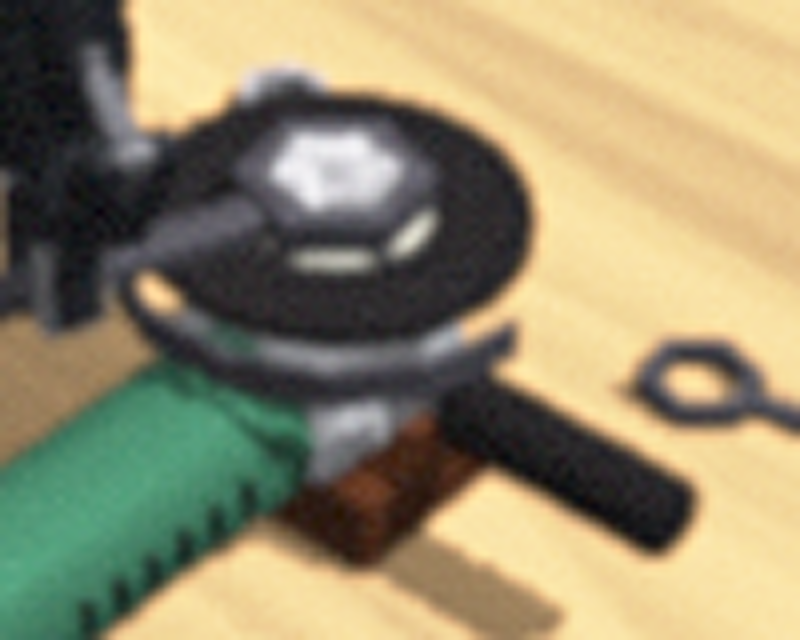

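View pics/top6.png

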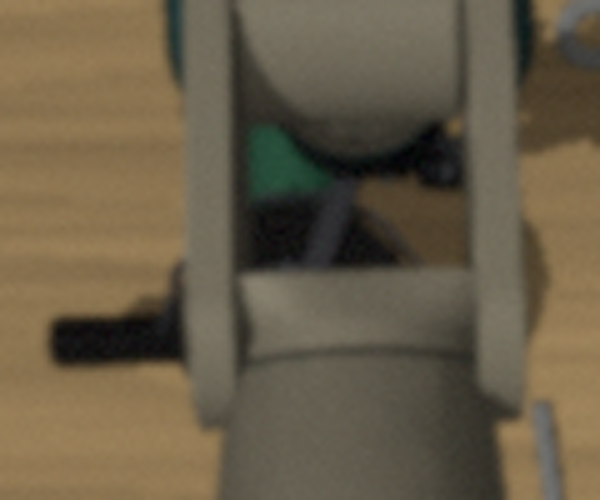

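Emit:
step_arm([
  {"grip":0.48,"tx":6,"ty":0.5,"tz":0,"rx":0,"ry":0,"rz":0.052},
  {"grip":0.48,"tx":11,"ty":0.9,"tz":0,"rx":0,"ry":0,"rz":0.105},
  {"grip":0.48,"tx":16,"ty":1.6,"tz":0,"rx":0,"ry":0,"rz":0.157},
  {"grip":0.48,"tx":20.7,"ty":2.5,"tz":0,"rx":0,"ry":0,"rz":0.209},
  {"grip":0.48,"tx":25.6,"ty":3.7,"tz":0,"rx":0,"ry":0,"rz":0.262},
  {"grip":0.48,"tx":30.4,"ty":5.1,"tz":0,"rx":0,"ry":0,"rz":0.314},
  {"grip":0.48,"tx":35,"ty":6.7,"tz":0,"rx":0,"ry":0,"rz":0.367},
  {"grip":0.48,"tx":39.6,"ty":8.6,"tz":0,"rx":0,"ry":0,"rz":0.419},
  {"grip":0.48,"tx":44.1,"ty":10.8,"tz":0,"rx":0,"ry":0,"rz":0.471},
  {"grip":0.48,"tx":48.5,"ty":13.1,"tz":0,"rx":0,"ry":0,"rz":0.524},
  {"grip":0.48,"tx":48.5,"ty":13.1,"tz":0,"rx":0,"ry":0,"rz":0.524},
  {"grip":0.48,"tx":48.5,"ty":13.1,"tz":0,"rx":0,"ry":0,"rz":0.524},
])

```text
time_s: 6.47
tool_pos: [0.6052, 0.0103, 0.0993]
orientation: [[-0.789, -0.614, 0.001], [-0.614, 0.789, 0.0], [-0.001, -0.0, -1.0]]
wrist_force: [1.1, 2.5, -0.1]
finger_gap: 0.0222
```

Run:
```python
from h import *
st()
im=vision.capture('scene'); crop(im,290,150,390,230,8,f'pics/scene7.png')
im=vision.capture('top'); crop(im,240,150,360,250,5,f'pics/top7.png')
```

```text
t 6.47 p [0.6052 0.0103 0.0993] yaw -142.1 z [ 6.e-04  2.e-04 -1.e+00] F [ 1.1  2.5 -0.1] M [ 0.35 -0.25  0.01] gap 0.0222 q [ -2.5  20.2  75.9   0.   83.9 139.6]
```

View pics/scene7.png

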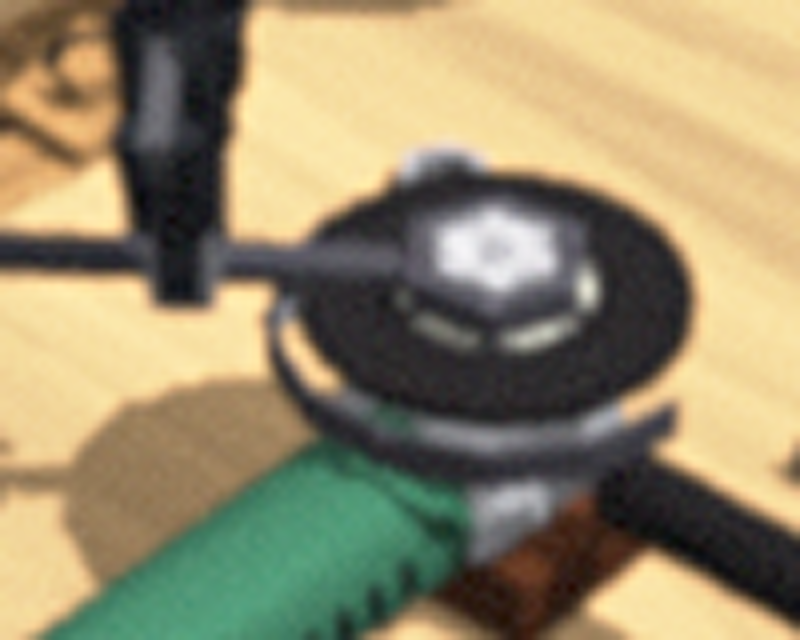

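View pics/top7.png

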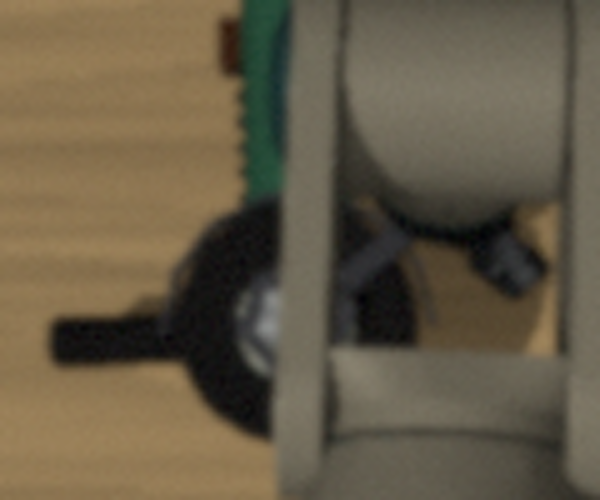

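Emit:
step_arm([
  {"grip":0.55,"tx":0,"ty":0,"tz":0,"rx":0,"ry":0,"rz":0},
  {"grip":0.62,"tx":0,"ty":0,"tz":0,"rx":0,"ry":0,"rz":0},
  {"grip":0.68,"tx":0,"ty":0,"tz":0,"rx":0,"ry":0,"rz":0},
  {"grip":0.8,"tx":0,"ty":0,"tz":0,"rx":0,"ry":0,"rz":0},
  {"grip":1,"tx":0,"ty":0,"tz":0,"rx":0,"ry":0,"rz":0},
  {"grip":1,"tx":0,"ty":0,"tz":0,"rx":0,"ry":0,"rz":0},
  {"grip":1,"tx":0,"ty":0,"tz":0,"rx":0,"ry":0,"rz":0},
], squeeze=30)

```text
time_s: 7.15
tool_pos: [0.606, 0.0106, 0.0997]
orientation: [[-0.79, -0.613, 0.003], [-0.613, 0.79, 0.001], [-0.003, -0.001, -1.0]]
wrist_force: [4.2, 4.5, 1.7]
finger_gap: 0.0132
```

Run:
```python
from h import *
st()
s=monitor.observe(); p0=s['tool_pos']; v=p0[:2]-NUT; a=np.degrees(np.arctan2(v[1],v[0])); r=np.hypot(*v); y=np.degrees(np.arctan2(s['orientation'][1,0],s['orientation'][0,0])); print(a,r,y)
for d in (1,2,3,4): print(d,move([*hp(a+d,r),p0[2]],y+d))
```

```text
t 7.15 p [0.606  0.0106 0.0997] yaw -142.18 z [ 2.8e-03  9.0e-04 -1.0e+00] F [4.2 4.5 1.7] M [ 0.69 -0.76 -0.09] gap 0.0132 q [-2.500e+00  2.020e+01  7.580e+01  1.000e-01  8.380e+01  1.397e+02]
-52.287554875624316 0.09566183908127482 -142.17653415672842
1 [-1.70e+00  0.00e+00  0.00e+00 -1.10e-03  2.70e-03 -1.75e-02]
2 [-3.30e+00  1.00e-01  0.00e+00 -1.10e-03  2.70e-03 -3.49e-02]
3 [-5.00e+00  1.00e-01  0.00e+00 -1.10e-03  2.70e-03 -5.24e-02]
4 [-6.70e+00  2.00e-01  0.00e+00 -1.20e-03  2.70e-03 -6.98e-02]
```

Back off about 2.5° into the play. That relieves the contact without turning the nut back.

Emit:
step_arm([
  {"grip":1,"tx":-1.5,"ty":0,"tz":0,"rx":0,"ry":0,"rz":-0.015},
  {"grip":1,"tx":-3,"ty":0,"tz":0,"rx":0,"ry":0,"rz":-0.03},
  {"grip":1,"tx":-4.3,"ty":0.1,"tz":0,"rx":0,"ry":0,"rz":-0.044},
  {"grip":1,"tx":-4.3,"ty":0.1,"tz":0,"rx":0,"ry":0,"rz":-0.044},
  {"grip":1,"tx":-4.3,"ty":0.1,"tz":0,"rx":0,"ry":0,"rz":-0.044},
  {"grip":1,"tx":-4.3,"ty":0.1,"tz":0,"rx":0,"ry":0,"rz":-0.044},
], squeeze=60)

```text
time_s: 7.65
tool_pos: [0.6087, 0.0127, 0.0996]
orientation: [[-0.763, -0.646, 0.001], [-0.646, 0.763, 0.0], [-0.001, -0.001, -1.0]]
wrist_force: [0.7, 1.3, 5.0]
finger_gap: 0.0125
```

Run:
```python
from h import *
st()
```

```text
t 7.65 p [0.6087 0.0127 0.0996] yaw -139.73 z [ 0.0013  0.     -1.    ] F [0.7 1.3 5. ] M [ 0.37 -0.2  -0.24] gap 0.0125 q [ -2.3  20.7  75.2   0.   84.  137.4]
```

Emit:
step_arm([
  {"grip":1,"tx":0,"ty":0,"tz":0,"rx":0,"ry":0,"rz":0},
  {"grip":1,"tx":0,"ty":0,"tz":0,"rx":0,"ry":0,"rz":0},
  {"grip":1,"tx":0,"ty":0,"tz":-2,"rx":0,"ry":0,"rz":0},
  {"grip":1,"tx":0,"ty":0,"tz":-4,"rx":0,"ry":0,"rz":0},
  {"grip":1,"tx":0,"ty":0,"tz":-6,"rx":0,"ry":0,"rz":0},
  {"grip":1,"tx":0,"ty":0,"tz":-6,"rx":0,"ry":0,"rz":0},
  {"grip":1,"tx":0,"ty":0,"tz":-6,"rx":0,"ry":0,"rz":0},
], squeeze=100)

```text
time_s: 8.23
tool_pos: [0.6082, 0.0125, 0.104]
orientation: [[-0.763, -0.646, -0.001], [-0.646, 0.763, -0.0], [0.001, 0.0, -1.0]]
wrist_force: [5.5, 0.4, -5.5]
finger_gap: 0.0113
```

Run:
```python
from h import *
st()
im=vision.capture('scene'); crop(im,290,150,390,230,8,f'pics/scene8.png')
```

```text
t 8.23 p [0.6082 0.0125 0.104 ] yaw -139.76 z [-8.e-04 -4.e-04 -1.e+00] F [ 5.5  0.4 -5.5] M [-0.03 -0.94 -0.45] gap 0.0113 q [ -2.3  20.5  74.9  -0.   84.6 137.5]
```

View pics/scene8.png

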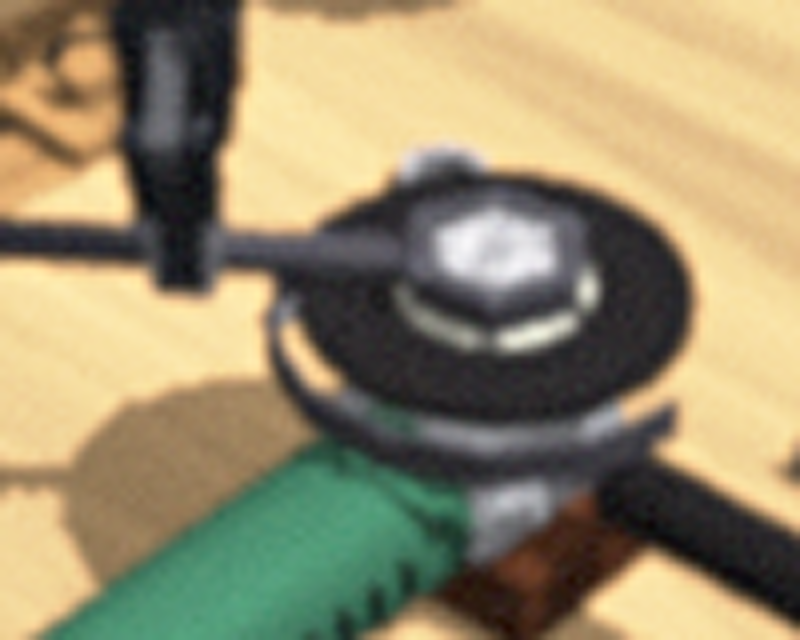

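Emit:
step_arm([
  {"grip":1,"tx":0,"ty":0,"tz":-3,"rx":0,"ry":0,"rz":0},
  {"grip":1,"tx":0,"ty":0,"tz":-6,"rx":0,"ry":0,"rz":0},
  {"grip":1,"tx":0,"ty":0,"tz":-9,"rx":0,"ry":0,"rz":0},
  {"grip":1,"tx":0,"ty":0,"tz":-12,"rx":0,"ry":0,"rz":0},
  {"grip":1,"tx":0,"ty":0,"tz":-16,"rx":0,"ry":0,"rz":0},
  {"grip":1,"tx":0,"ty":0,"tz":-20,"rx":0,"ry":0,"rz":0},
  {"grip":1,"tx":0,"ty":0,"tz":-25,"rx":0,"ry":0,"rz":0},
  {"grip":1,"tx":0,"ty":0,"tz":-30,"rx":0,"ry":0,"rz":0},
  {"grip":1,"tx":0,"ty":0,"tz":-45,"rx":0,"ry":0,"rz":0},
  {"grip":1,"tx":0,"ty":0,"tz":-60,"rx":0,"ry":0,"rz":0},
  {"grip":1,"tx":0,"ty":0,"tz":-75,"rx":0,"ry":0,"rz":0},
  {"grip":1,"tx":0,"ty":0,"tz":-90,"rx":0,"ry":0,"rz":0},
  {"grip":1,"tx":0,"ty":0,"tz":-90,"rx":0,"ry":0,"rz":0},
  {"grip":1,"tx":0,"ty":0,"tz":-90,"rx":0,"ry":0,"rz":0},
])

```text
time_s: 9.45
tool_pos: [0.6086, 0.0126, 0.196]
orientation: [[-0.763, -0.646, 0.002], [-0.646, 0.763, -0.0], [-0.001, -0.001, -1.0]]
wrist_force: [0.0, -0.5, -3.3]
finger_gap: 0.0114
```

Run:
```python
from h import *
st()
im=vision.capture('scene'); crop(im,260,100,390,230,6,f'pics/scene9.png')
im=vision.capture('top'); crop(im,240,150,360,250,6,f'pics/top9.png')
```

```text
t 9.45 p [0.6086 0.0126 0.196 ] yaw -139.74 z [ 2.e-03 -1.e-04 -1.e+00] F [ 0.  -0.5 -3.3] M [-0.11 -0.11  0.04] gap 0.0114 q [ -2.3  17.2  68.4  -0.   94.4 137.5]
```

View pics/scene9.png

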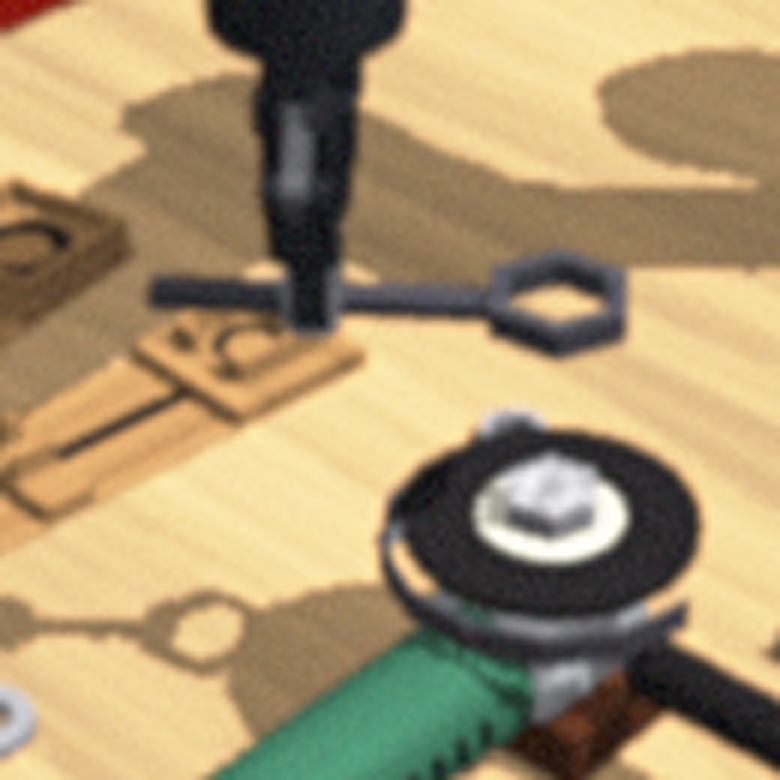

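View pics/top9.png

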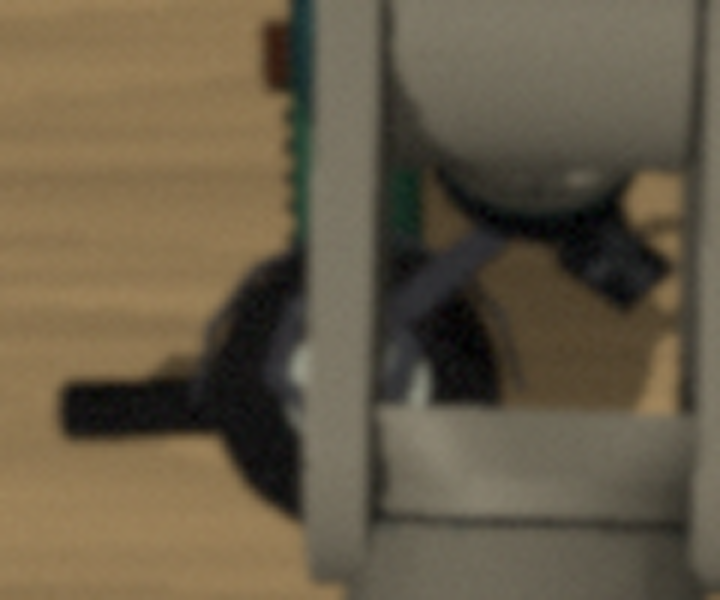

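Run:
```python
from h import *
s=monitor.observe(); p=s['tool_pos']; d=np.array([np.cos(np.radians(-49.74)),np.sin(np.radians(-49.74))])
im=cv2.imread('pics/scene9.png')
n=np.array([-d[1],d[0]])
def dot(P,c): cv2.circle(im,tuple(int(v) for v in (proj('scene',P)-[260,100]+.5)*6),3,c,-1)
c=p[:2]-.0953*d
zt=p[2]+.0054+.013
for a in range(0,360,60):
    e=np.radians(a-49.74+30); dot([*(c+.031*np.array([np.cos(e),np.sin(e)])),zt],(0,0,255)); dot([*(c+.031*np.array([np.cos(e),np.sin(e)])),zt-.013],(255,0,0))
dot([*c,zt],(0,255,0))
for o in (-.007,.007): dot([*(c+.16*d+n*o),zt-.003],(0,0,255)); dot([*(c+.16*d+n*o),zt-.013],(255,0,0))
cv2.imwrite('pics/s9b.png',im)
```

```text
(no output)
```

View pics/s9b.png

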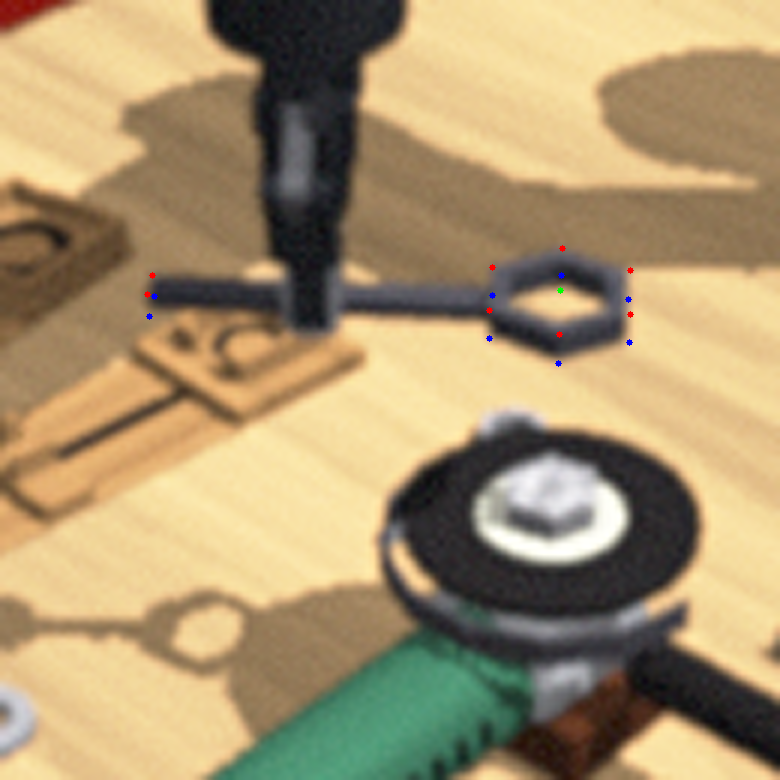

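Run:
```python
from h import *
t=cv2.imread('pics/top0.png'); v=cv2.cvtColor(t,cv2.COLOR_BGR2HSV)[...,2]
c=onz('top',461.45,243.9,.012)
for r in range(188,230,3):
    xs=np.arange(425,480); w=np.clip(85-v[r,425:480].astype(float),0,None); 
    if w.sum()<20: continue
    u=(w*xs).sum()/w.sum(); z=.012 if r<196.5 else .002
    P=onz('top',u,r,z); d=P-c; print(r,round(u,2),np.round(P,4),'ang',round(np.degrees(np.arctan2(d[1],d[0])),2),'dist',round(np.hypot(d[0],d[1]),4))
s=monitor.observe()
for seat,a in (((.4727,-.3517),7.5),((.4727,-.3517),8.5)):
    d=np.array([np.cos(np.radians(a)),np.sin(np.radians(a))]); p=np.array(seat)+.0953*d; print(p,move([*p,.196],a-90))
```

```text
188 450.26 [ 0.6266 -0.3305  0.012 ] ang 7.85 dist 0.1564
191 450.72 [ 0.6182 -0.3313  0.012 ] ang 7.99 dist 0.1479
194 451.37 [ 0.6097 -0.3326  0.012 ] ang 7.95 dist 0.1393
197 451.76 [ 0.6028 -0.3364  0.002 ] ang 6.73 dist 0.132
200 451.75 [ 0.5943 -0.3359  0.002 ] ang 7.43 dist 0.1236
203 452.32 [ 0.5858 -0.3369  0.002 ] ang 7.44 dist 0.1151
206 452.96 [ 0.5774 -0.3382  0.002 ] ang 7.34 dist 0.1065
209 453.65 [ 0.5689 -0.3396  0.002 ] ang 7.15 dist 0.098
212 454.15 [ 0.5605 -0.3405  0.002 ] ang 7.26 dist 0.0895
215 454.82 [ 0.5521 -0.3419  0.002 ] ang 7.07 dist 0.081
218 455.41 [ 0.5437 -0.343   0.002 ] ang 6.99 dist 0.0725
221 456.05 [ 0.5354 -0.3443  0.002 ] ang 6.77 dist 0.0641
224 456.71 [ 0.527  -0.3456  0.002 ] ang 6.46 dist 0.0556
227 457.3 [ 0.5187 -0.3467  0.002 ] ang 6.23 dist 0.0472
[ 0.5671847  -0.33926085] [ 2.585e+02 -2.423e+02 -2.200e+00  1.900e-03 -6.000e-04 -9.991e-01]
[ 0.56695321 -0.33761376] [ 2.5760e+02 -2.4090e+02 -2.2000e+00  1.9000e-03 -6.0000e-04 -1.0166e+00]
```

Emit:
step_arm([
  {"grip":1,"tx":25,"ty":-24,"tz":0,"rx":0,"ry":0,"rz":-0.09},
  {"grip":1,"tx":50,"ty":-47,"tz":0,"rx":0,"ry":0,"rz":-0.18},
  {"grip":1,"tx":75,"ty":-70,"tz":0,"rx":0,"ry":0,"rz":-0.28},
  {"grip":1,"tx":100,"ty":-94,"tz":0,"rx":0,"ry":0,"rz":-0.38},
  {"grip":1,"tx":125,"ty":-117,"tz":0,"rx":0,"ry":0,"rz":-0.48},
  {"grip":1,"tx":150,"ty":-140,"tz":0,"rx":0,"ry":0,"rz":-0.58},
  {"grip":1,"tx":175,"ty":-164,"tz":0,"rx":0,"ry":0,"rz":-0.68},
  {"grip":1,"tx":200,"ty":-187,"tz":0,"rx":0,"ry":0,"rz":-0.78},
  {"grip":1,"tx":225,"ty":-211,"tz":0,"rx":0,"ry":0,"rz":-0.88},
  {"grip":1,"tx":245,"ty":-230,"tz":0,"rx":0,"ry":0,"rz":-0.96},
  {"grip":1,"tx":258,"ty":-241.7,"tz":0,"rx":0,"ry":0,"rz":-1.004},
  {"grip":1,"tx":258,"ty":-241.7,"tz":0,"rx":0,"ry":0,"rz":-1.004},
  {"grip":1,"tx":258,"ty":-241.7,"tz":0,"rx":0,"ry":0,"rz":-1.004},
  {"grip":1,"tx":258,"ty":-241.7,"tz":0,"rx":0,"ry":0,"rz":-1.004},
])

```text
time_s: 10.72
tool_pos: [0.5676, -0.3375, 0.1939]
orientation: [[0.135, -0.991, -0.001], [-0.991, -0.135, 0.002], [-0.002, 0.001, -1.0]]
wrist_force: [-1.2, 0.2, -1.9]
finger_gap: 0.0114
```

Run:
```python
from h import *
st()
a=7.8; d=np.array([np.cos(np.radians(a)),np.sin(np.radians(a))]); p=np.array((.4727,-.3517))+.0953*d; print(p,move([*p,.04],a-90))
im=vision.capture('scene'); crop(im,200,60,330,190,6,f'pics/scene10.png')
im=vision.capture('top'); crop(im,380,165,490,275,6,f'pics/top10.png')
```

```text
t 10.72 p [ 0.5676 -0.3375  0.1939] yaw -82.24 z [-0.0013  0.0016 -1.    ] F [-1.2  0.2 -1.9] M [-0.03 -0.13 -0.  ] gap 0.0114 q [-34.   26.   57.5   0.   96.6  48.3]
[ 0.56711827 -0.33876631] [ 1.400e+00  4.000e-01  1.539e+02  1.000e-03  1.800e-03 -7.000e-04]
```

View pics/scene10.png

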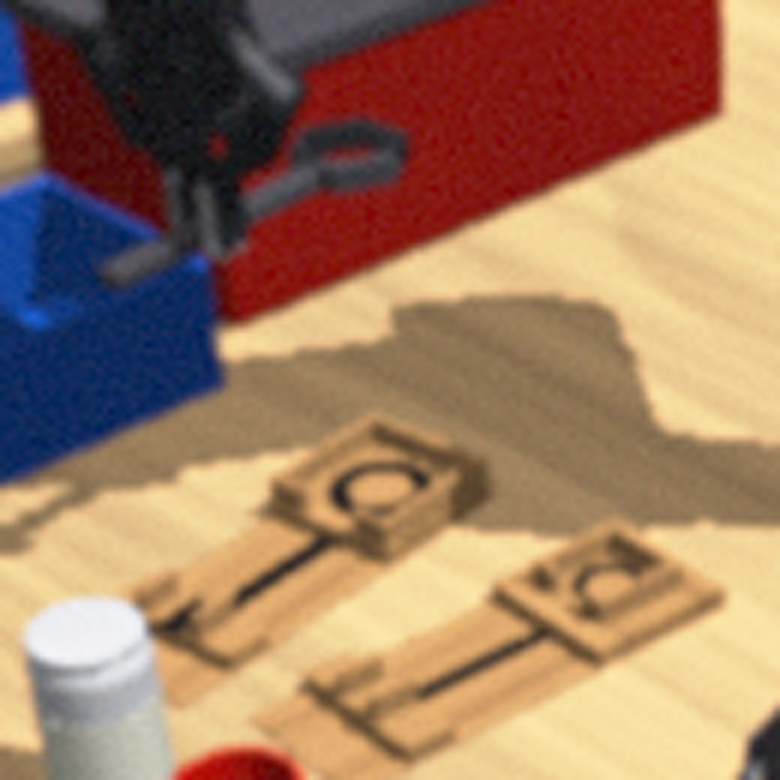

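View pics/top10.png

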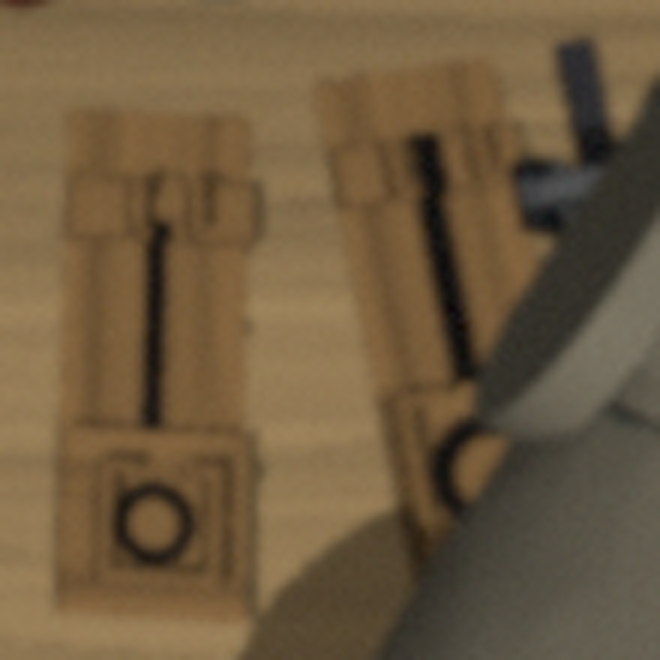

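The scene view shows the spanner level above the bench. The large pocket's outline ring is at crop (380,487), and the smaller pocket at (605,585) is the look-alike to avoid. I'll descend part way and check.

Emit:
step_arm([
  {"grip":1,"tx":1.4,"ty":0.4,"tz":20,"rx":0,"ry":0,"rz":0},
  {"grip":1,"tx":1.4,"ty":0.4,"tz":40,"rx":0,"ry":0,"rz":0},
  {"grip":1,"tx":1.4,"ty":0.4,"tz":60,"rx":0,"ry":0,"rz":0},
  {"grip":1,"tx":1.4,"ty":0.4,"tz":80,"rx":0,"ry":0,"rz":0},
  {"grip":1,"tx":1.4,"ty":0.4,"tz":100,"rx":0,"ry":0,"rz":0},
  {"grip":1,"tx":1.4,"ty":0.4,"tz":115,"rx":0,"ry":0,"rz":0},
  {"grip":1,"tx":1.4,"ty":0.4,"tz":130,"rx":0,"ry":0,"rz":0},
  {"grip":1,"tx":1.4,"ty":0.4,"tz":145,"rx":0,"ry":0,"rz":0},
  {"grip":1,"tx":1.4,"ty":0.4,"tz":156,"rx":0,"ry":0,"rz":0},
  {"grip":1,"tx":1.4,"ty":0.4,"tz":156,"rx":0,"ry":0,"rz":0},
  {"grip":1,"tx":1.4,"ty":0.4,"tz":156,"rx":0,"ry":0,"rz":0},
])

```text
time_s: 11.73
tool_pos: [0.5674, -0.3392, 0.0387]
orientation: [[0.136, -0.991, -0.001], [-0.991, -0.136, 0.001], [-0.001, 0.001, -1.0]]
wrist_force: [0.5, -0.0, -1.4]
finger_gap: 0.0115
```

Run:
```python
from h import *
st()
a=7.8; d=np.array([np.cos(np.radians(a)),np.sin(np.radians(a))]); p=np.array((.4727,-.3517))+.0953*d; print(p,move([*p,.0066],a-90))
im=vision.capture('scene'); crop(im,220,110,310,180,8,f'pics/scene11.png')
im=vision.capture('top'); crop(im,420,165,500,265,6,f'pics/top11.png')
```

```text
t 11.73 p [ 0.5674 -0.3392  0.0387] yaw -82.18 z [-8.e-04  7.e-04 -1.e+00] F [ 0.5 -0.  -1.4] M [ 0.02 -0.12 -0.01] gap 0.0115 q [-34.1  32.2  67.2   0.   80.7  48.1]
[ 0.56711827 -0.33876631] [-4.00e-01  2.00e-01  3.21e+01  7.00e-04  8.00e-04  3.00e-04]
```

View pics/scene11.png

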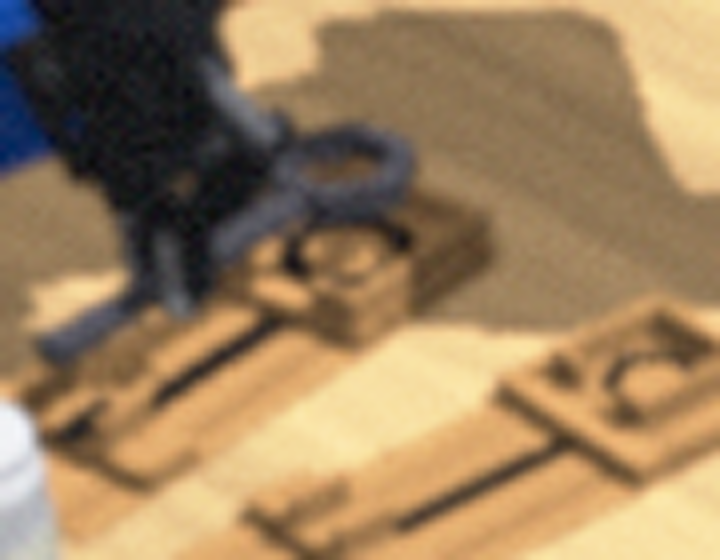

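View pics/top11.png

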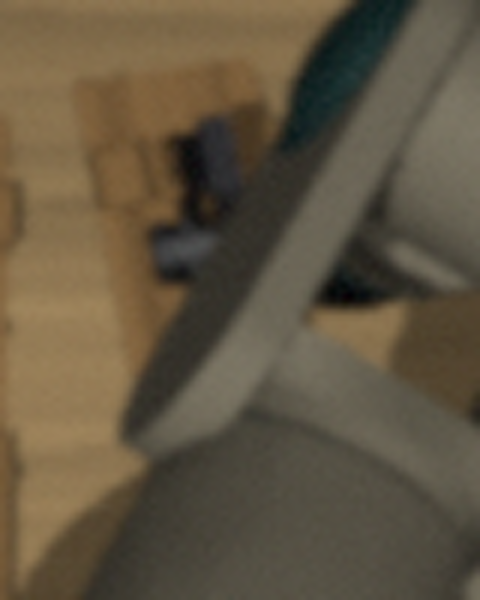

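Emit:
step_arm([
  {"grip":1,"tx":-0.4,"ty":0.2,"tz":5,"rx":0,"ry":0,"rz":0},
  {"grip":1,"tx":-0.4,"ty":0.2,"tz":10,"rx":0,"ry":0,"rz":0},
  {"grip":1,"tx":-0.4,"ty":0.2,"tz":15,"rx":0,"ry":0,"rz":0},
  {"grip":1,"tx":-0.4,"ty":0.2,"tz":19,"rx":0,"ry":0,"rz":0},
  {"grip":1,"tx":-0.4,"ty":0.2,"tz":22,"rx":0,"ry":0,"rz":0},
  {"grip":1,"tx":-0.4,"ty":0.2,"tz":25,"rx":0,"ry":0,"rz":0},
  {"grip":1,"tx":-0.4,"ty":0.2,"tz":27,"rx":0,"ry":0,"rz":0},
  {"grip":1,"tx":-0.4,"ty":0.2,"tz":27,"rx":0,"ry":0,"rz":0},
  {"grip":1,"tx":-0.4,"ty":0.2,"tz":27,"rx":0,"ry":0,"rz":0},
])

```text
time_s: 12.58
tool_pos: [0.5672, -0.3396, 0.012]
orientation: [[0.135, -0.991, 0.0], [-0.991, -0.135, 0.0], [-0.0, -0.0, -1.0]]
wrist_force: [0.0, 0.1, -3.1]
finger_gap: 0.0112
```

Run:
```python
from h import *
st()
im=vision.capture('scene'); crop(im,220,110,310,180,8,f'pics/scene12.png')
```

```text
t 12.58 p [ 0.5672 -0.3396  0.012 ] yaw -82.22 z [ 1.e-04  1.e-04 -1.e+00] F [ 0.   0.1 -3.1] M [ 0.02 -0.04  0.  ] gap 0.0112 q [-34.1  33.9  68.1   0.   78.   48.1]
```

View pics/scene12.png

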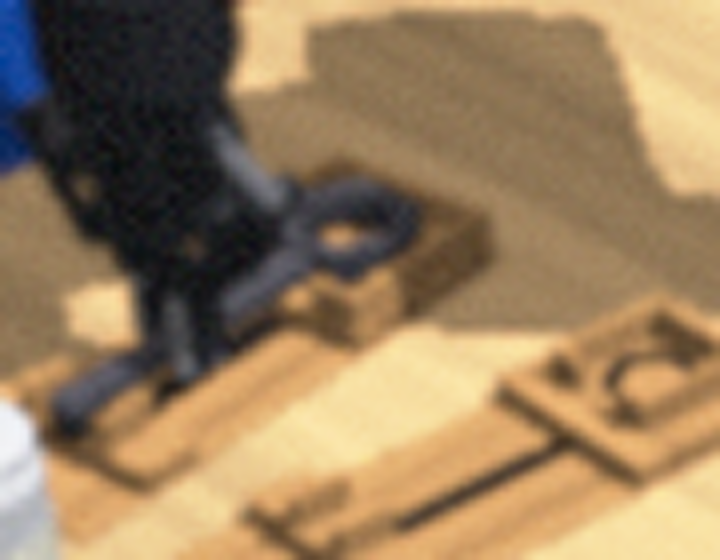

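Emit:
step_arm([
  {"grip":1,"tx":0,"ty":0,"tz":1.5,"rx":0,"ry":0,"rz":0},
  {"grip":1,"tx":0,"ty":0,"tz":3,"rx":0,"ry":0,"rz":0},
  {"grip":1,"tx":0,"ty":0,"tz":4,"rx":0,"ry":0,"rz":0},
  {"grip":1,"tx":0,"ty":0,"tz":4.5,"rx":0,"ry":0,"rz":0},
  {"grip":1,"tx":0,"ty":0,"tz":4.5,"rx":0,"ry":0,"rz":0},
  {"grip":1,"tx":0,"ty":0,"tz":4.5,"rx":0,"ry":0,"rz":0},
])

```text
time_s: 13.13
tool_pos: [0.5672, -0.3395, 0.0076]
orientation: [[0.135, -0.991, 0.0], [-0.991, -0.135, 0.0], [-0.0, -0.0, -1.0]]
wrist_force: [-0.2, 0.9, -2.6]
finger_gap: 0.0115
```

```bash
python3 -c "
from h import *
st()"
```

```text
t 13.13 p [ 0.5672 -0.3395  0.0076] yaw -82.22 z [ 0.e+00  1.e-04 -1.e+00] F [-0.2  0.9 -2.6] M [-0.   -0.09 -0.04] gap 0.0115 q [-34.1  34.2  68.2   0.   77.6  48.1]
```

Emit:
step_arm([
  {"grip":1,"tx":0,"ty":0,"tz":0.4,"rx":0,"ry":0,"rz":0},
  {"grip":1,"tx":0,"ty":0,"tz":0.8,"rx":0,"ry":0,"rz":0},
  {"grip":1,"tx":0,"ty":0,"tz":1.1,"rx":0,"ry":0,"rz":0},
  {"grip":1,"tx":0,"ty":0,"tz":1.1,"rx":0,"ry":0,"rz":0},
  {"grip":1,"tx":0,"ty":0,"tz":1.1,"rx":0,"ry":0,"rz":0},
])

```text
time_s: 13.55
tool_pos: [0.5672, -0.3396, 0.007]
orientation: [[0.135, -0.991, 0.0], [-0.991, -0.135, -0.0], [0.0, -0.0, -1.0]]
wrist_force: [-2.9, 1.2, 3.9]
finger_gap: 0.0109
```

```bash
python3 -c "
from h import *
st()"
```

```text
t 13.55 p [ 0.5672 -0.3396  0.007 ] yaw -82.22 z [ 3.e-04 -2.e-04 -1.e+00] F [-2.9  1.2  3.9] M [ 0.28  0.38 -0.01] gap 0.0109 q [-34.1  34.2  68.2   0.   77.5  48.1]
```

Emit:
step_arm([
  {"grip":0.7,"tx":0,"ty":0,"tz":0,"rx":0,"ry":0,"rz":0},
  {"grip":0.6,"tx":0,"ty":0,"tz":0,"rx":0,"ry":0,"rz":0},
  {"grip":0.5,"tx":0,"ty":0,"tz":0,"rx":0,"ry":0,"rz":0},
  {"grip":0.4,"tx":0,"ty":0,"tz":0,"rx":0,"ry":0,"rz":0},
  {"grip":0.3,"tx":0,"ty":0,"tz":0,"rx":0,"ry":0,"rz":0},
  {"grip":0.3,"tx":0,"ty":0,"tz":0,"rx":0,"ry":0,"rz":0},
  {"grip":0.3,"tx":0,"ty":0,"tz":0,"rx":0,"ry":0,"rz":0},
  {"grip":0.3,"tx":0,"ty":0,"tz":0,"rx":0,"ry":0,"rz":0},
], squeeze=20)

```text
time_s: 14.22
tool_pos: [0.5671, -0.3395, 0.0063]
orientation: [[0.135, -0.991, 0.0], [-0.991, -0.135, 0.0], [-0.0, -0.0, -1.0]]
wrist_force: [-0.4, -0.6, -0.4]
finger_gap: 0.0296
```

Emit:
step_arm([
  {"grip":0.3,"tx":0,"ty":0,"tz":-5,"rx":0,"ry":0,"rz":0},
  {"grip":0.3,"tx":0,"ty":0,"tz":-10,"rx":0,"ry":0,"rz":0},
  {"grip":0.3,"tx":0,"ty":0,"tz":-15,"rx":0,"ry":0,"rz":0},
  {"grip":0.3,"tx":0,"ty":0,"tz":-25,"rx":0,"ry":0,"rz":0},
  {"grip":0.3,"tx":0,"ty":0,"tz":-45,"rx":0,"ry":0,"rz":0},
  {"grip":0.3,"tx":0,"ty":0,"tz":-75,"rx":0,"ry":0,"rz":0},
  {"grip":0.3,"tx":0,"ty":0,"tz":-105,"rx":0,"ry":0,"rz":0},
  {"grip":0.3,"tx":0,"ty":0,"tz":-140,"rx":0,"ry":0,"rz":0},
  {"grip":0.3,"tx":0,"ty":0,"tz":-175,"rx":0,"ry":0,"rz":0},
  {"grip":0.3,"tx":0,"ty":0,"tz":-200,"rx":0,"ry":0,"rz":0},
  {"grip":0.3,"tx":-60,"ty":30,"tz":-205,"rx":0,"ry":0,"rz":0},
  {"grip":0.3,"tx":-120,"ty":60,"tz":-210,"rx":0,"ry":0,"rz":0},
  {"grip":0.3,"tx":-180,"ty":90,"tz":-210,"rx":0,"ry":0,"rz":0},
  {"grip":0.3,"tx":-240,"ty":120,"tz":-210,"rx":0,"ry":0,"rz":0},
  {"grip":0.3,"tx":-300,"ty":120,"tz":-210,"rx":0,"ry":0,"rz":0},
  {"grip":0.3,"tx":-300,"ty":120,"tz":-210,"rx":0,"ry":0,"rz":0},
  {"grip":0.3,"tx":-300,"ty":120,"tz":-210,"rx":0,"ry":0,"rz":0},
  {"grip":0.3,"tx":-300,"ty":120,"tz":-210,"rx":0,"ry":0,"rz":0},
  {"grip":0.3,"tx":-300,"ty":120,"tz":-210,"rx":0,"ry":0,"rz":0},
])

```text
time_s: 15.8
tool_pos: [0.4061, -0.0548, 0.2181]
orientation: [[0.14, -0.99, 0.003], [-0.99, -0.14, 0.001], [-0.0, -0.003, -1.0]]
wrist_force: [0.3, 0.3, 1.0]
finger_gap: 0.0301
```

Run:
```python
from h import *
st()
im=vision.capture('scene'); crop(im,220,110,310,180,8,f'pics/scene13.png');cv2.imwrite('pics/scene13f.png',im)
im=vision.capture('top'); crop(im,420,165,500,265,6,f'pics/top13.png');cv2.imwrite('pics/top13f.png',im)
```

```text
t 15.8 p [ 0.4061 -0.0548  0.2181] yaw -81.98 z [ 2.8e-03  8.0e-04 -1.0e+00] F [0.3 0.3 1. ] M [0.03 0.01 0.01] gap 0.0301 q [-12.9 -16.1  99.3   0.1  96.6  69.1]
```

View pics/scene13.png

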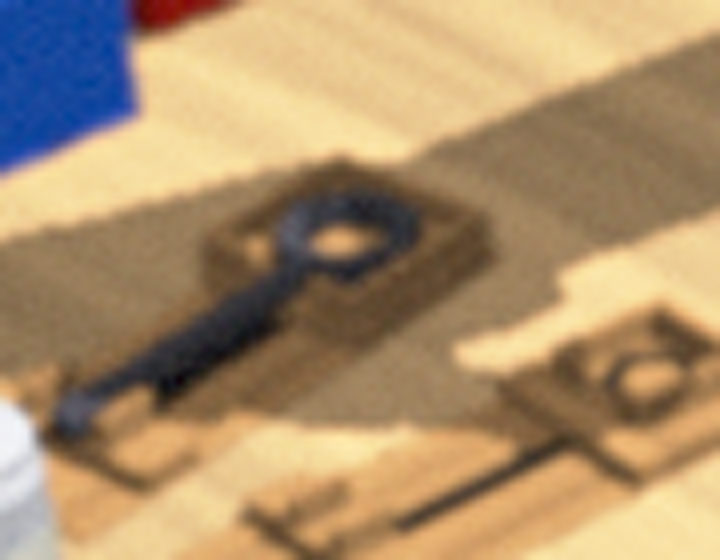

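View pics/top13.png

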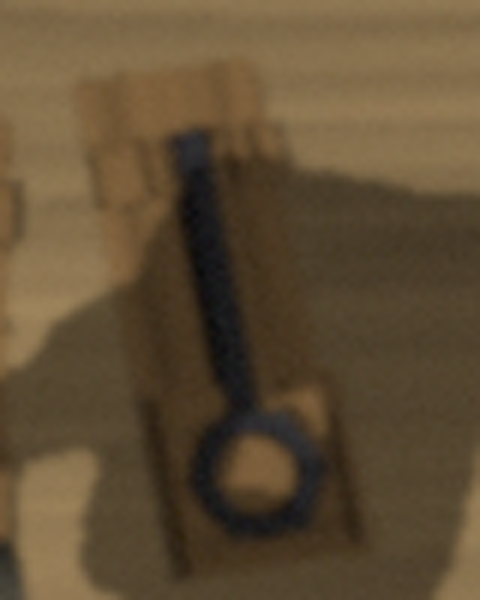

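View pics/top13f.png

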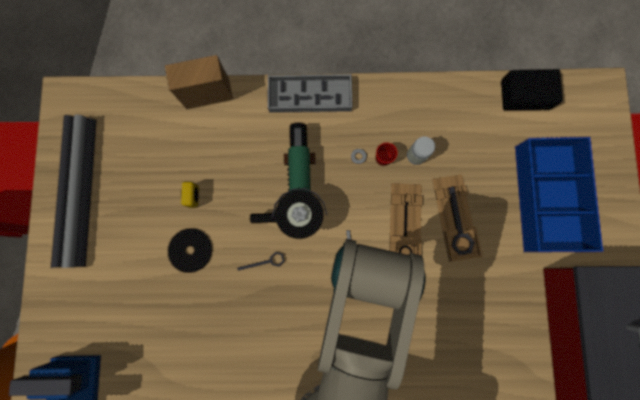

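The spanner is seated. The ring is centred in the pocket at top pixel (463,244), and the handle lies between the guides at (452,190). The bystanders I can see have not moved. I'm handing in.

```bash
python3 -c "
from h import *
c=onz('top',463,243.8,.025); print('ring centre',c)
st(); print(manip.job_done())"
```

```text
ring centre [ 0.47145536 -0.35161957  0.025     ]
t 15.9 p [ 0.4076 -0.0579  0.2178] yaw -82.1 z [ 2.7e-03 -8.0e-04 -1.0e+00] F [-0.2  0.7 -0.1] M [-0.02  0.05  0.03] gap 0.0298 q [-13.2 -15.8  99.1  -0.   96.5  68.9]
the job is handed in; nothing more can be done
None
```

The nut is loosened by about 105° or more, and the spanner lies in its own tray. I handed the job in at 15.9 s.

- **Loosening:** I held the handle loosely between the pads and swung it clockwise from about 62° to about −52°. Allowing for the play, the nut turned at least 105°. I worked that out from the handle angles, because the nut's own turn can't be measured directly. Before lifting I backed the spanner off about 2.5°, which stayed inside the play.
- **Forces:** Each reading I took showed under 8 N at the wrist. They were single readings at the end of each move, so brief peaks in between were not recorded.
- **Placing:** I lifted the spanner straight up and it stayed level. I lowered it into the large tray until it just touched (about 4 N), then let go and moved the arm away.
- **Last pictures:** The ring is in the large pocket, about 1 mm from the measured pocket centre. The handle lies between the guides, the small tray is empty and the visible bystanders have not moved.
- **Not confirmed:** The arm hid the small steel spanner near (352,252) in the last top picture, so I could not check it. The arm never came near it at low height.
- **Disagreements:** The two cameras differed by about 2 mm on the nut and tray positions, so I used the average. The first move call was refused over its format and moved nothing.

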